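Drift the seized pin back in a canopy hinge

TASK

The headed pin of the canopy hinge clamped in the vise has seized. Take the drift punch from the wooden rest, find the bore at the pin's sunk end by feel and, with slow and steady pressure (never leaning hard on the pin or the hinge), drive the pin back until it is out of the red middle lug but still sits in the far ear. Then lay the punch back in its empty notch on the rest, keep the hand itself off the hinge and vise, and leave the other things where they are.

Things in the scene. Friction and masses are not known exactly. Their poses are not given: they have to be found in the camera images.
- vise: Grey drill-press vise, fixed on the bench, with the clevis of the hinge upright in its jaws. Origin: centre of its underside, below the hinge. z up, y along the vise and along the hinge pin, x along the jaws. Bed 100 mm (x) by 215 mm (y), jaw tops 70 mm up, screw handle out to y = 138 mm and 50 mm high. It and the hinge do not give.
- hinge_nominal (a point): Nominal middle of the hinge (118 mm up, x = y = 0 in the vise's frame, axes as the vise). Along y from here: near ear 20 to 10 mm, red middle lug 9 to -9 mm, far ear -10 to -20 mm. The aluminium ears are 28 mm wide with round tops, 14 mm radius about the bore's axis. A red hinge arm runs from the lug 115 mm to +x, no higher than the ears.
- bore_nominal (a point): Nominal centre of the bore's mouth on the near ear's outer face (hinge_nominal + 20 mm in y, axes as the vise). Bore 10 mm across here, 11 mm in the lug. True in y, but the hinge was clamped by hand, so its bore and ears together lie up to 5 mm off in x and up to 5 mm off in z; the bore stays parallel to the vise's y.
- pin (a joint): How far the pin (9.6 mm thick, 38 mm long, 17 mm head on the far -y side) is driven along the vise's -y, in m. At 0 its plain end is 2 mm below the near ear's face; it starts at 0 to 4 mm, leaves the lug at 27 mm and the far ear at 38 mm. Stuck: it needs 9 N to move plus 0.4 N per mm/s of speed, and stays where left. Over 25 N does harm.
- punch_mid (a point): Drift punch, 160 mm long, 150 g, steel: round 14 mm shank of 100 mm, 10 mm cone, then a straight nose 8 mm thick and 50 mm long, tip edge chamfered 1.3 mm. This point: on its axis, middle of the shank; x points to the nose, tip at x = 110 mm, balance point at x = 14 mm. It lies level in one of the rest's notches, nose to the rest's -y; which notch varies.
- rest: Wooden rest fixed on the bench, 190 mm (x) by 112 mm (y); origin: centre of its underside. Two crossbars along x, 12 mm thick, at y = -40 and 40 mm, tops 49 mm up, each with V notches at x = -60, 0 and 60 mm, 30 mm wide at the top. A tool lies across both bars along y, its axis 44 mm above the bench; between the bars the floor is 10 mm up.
- centre_mid (a point): Centre punch (short, pointed, same 14 mm shank) lying in another notch of the rest; the point is at the middle of its shank. To be left alone.
- chisel_mid (a point): Small cold chisel (flat blade, same 14 mm shank) lying in another notch of the rest; the point is at the middle of its shank. To be left alone.
- parts_cup: Aluminium cup, 68 mm across, 50 mm high, origin at the centre of its underside. To be left alone.
- oil_bottle: Amber bottle, 48 mm across, 125 mm high, origin at the centre of its underside. To be left alone.

How it is judged:
By the outcome, as a careful person would: the job done as asked, in the order asked, and still so for the second after the job is handed in, with the robot touching nothing.
It also fails if it takes over 64 s, if anything falls off the work surface, if the arm or the gripper's body presses on something with over 40 N, if the wrist force passes 120 N, or if a joint passes its speed limit or range.

ROBOT

A 7-joint arm with a two-finger parallel gripper is mounted at the origin on the work surface. World frame = base frame: x ahead of the robot, y to its left, z up, the work surface at z = 0. Lengths are in m, angles in rad, forces in N, time in s.
With the tool pointing down it reaches from about 0.4 to 0.85 m from the base axis. Payload 4.5 kg.
Tool frame: the origin (TCP) lies on the centre line of the jaws, within the pads' length; the fingertips stand 11 mm ahead of it and the grasp point (between the pads) lies 8 mm behind it; z points along the fingers, x is the direction in which the jaws open and shut, and the axes are right-handed (so a half turn about z gives the same grasp; the last joint's range is limited). The gripper opens to 88 mm and grips with 3 to 60 N. Pads are 18 mm wide; open, the fingers measure 123 mm over their backs; the gripper's body (75 mm by 187 mm) begins 45 mm behind the grasp point.
Start: joints at [-1.26, 0.689, -0.195, 1.565, 0.157, 0.902, -0.215], TCP at [0.171, 0.601, 0.25] pointing down, gripper open.
Joint ranges: [-3.01, 3.01], [-0.46, 2.08], [-1.47, 1.51], [0.13, 2.56], [-1, 4.14], [0.04, 2.09], [-2.66, 2.66]. Speed limits (rad/s): [2.57, 2.57, 3.14, 3.14, 3.14, 3.14, 3.14].

INTERFACE

Orientations are given as a unit quaternion [x, y, z, w].
In Python, from plant import r, vision, order, nets gives the robot as it stands.
- The arm moves only by the tool send_rows, never from a script. Its argument "series" is a list of rows, each an object with "delta_pos": the shift along the tool's x, y, z in cm, a list of three; "turn": the turn about the tool's z in degrees; "jaw": the closure, from 0 (fully open) to 1 (shut). In form: [{"delta_pos": [x, y, z], "turn": turn, "jaw": jaw}, ...]. A call has 1 to 8 rows; each row is the pose to reach, as a shift and turn from the pose commanded when the call began, along the tool's axes at that moment; what a row does not reach only later rows make up. A row lasts 1/12 s, in which the tool goes at most 41.7 mm and 7.16 degrees, less where a joint would pass 70% of its speed; a pose out of reach is approached as far as the arm can. A call with a gripper value outside its range is refused whole. The fingers move at their own pace and stop on an object; "force" is the grip in N (left out, the last holds). Time passes only in rows, so rows that repeat a pose let the fingers close. It gives the time, the measured TCP pose, the force and the opening at its end, in the units of the state.
- r.get_state(): the state, without advancing time (a new reading comes with each control period).
- vision.snapshot(name): name is "scene" or "top"; returns the picture (384x512x3 uint8, blue, green, red); there is no depth.
- vision.camera_params(name): a dict with "intrinsics" (3x3 intrinsics, pixels), "extrinsics" (4x4, takes a point from world to camera coordinates). Camera axes: x right, y down, z forward; pixel columns grow to the right and rows downward; lengths in m; the calibration is good to about 2 mm. A picture is of the moment at which its call begins. camera_params takes no time and is no camera call.
- order.finish_job(): hands the job in, once; it reports no verdict.
Trained networks look in the newest picture that a camera, given by its name, has taken for a name from the list of things; names that differ only in an ending like _2 or _b are one class to them, and where a whole thing is asked for, a point or a joint stands for the part that bears it (a point fixed in the world has none). Each returns a list of dicts, best first, with "score" (0 to 1); they miss things now and then, are a little off and sometimes report something else, mostly with a low value. They report only what shows in the picture. A call takes as long as a camera call.
- nets.boxes_of(camera, label): "location" ([row, column] as shares, 0 to 1, of the picture: columns of its width, rows of its height, amid what is visible of it).
- nets.trace(camera, label): "region" (384x512 bool, what is visible of it) and "location" ([row, column] as shares, 0 to 1, of the picture: columns of its width, rows of its height, amid what is visible of it).
The state is a dict: "clock": time; "q": joint angles; "qd": joint speeds; "joint_torque": joint torques, N m; "tool_pos": TCP position; "eef_rot": TCP orientation; "contact_force": force on the tool from outside, world axes, zero at the start; "moment": the same for the moment, N m; "opening": opening from 0.0 (shut) to 1.0 (fully open).
Only numpy, scipy, OpenCV 4.12 (cv2) and the standard library are available. Lean on these libraries where they do the work, as an engineer would, in place of code of your own. Each camera call takes 0.05 s, during which the arm holds its last target.

## Working session

There is one attempt and no reset: what is moved stays moved. The work goes in short steps, Python scripts to look and compute and a tool call to move; the robot and the scene stay as the last step left them, time stands still between calls to the robot, and variables do not carry over. Pictures are saved under pics/ and viewed, and the job is handed in when it is done.

Besides the shell and the picture viewer there is one more tool, called as a command line: name --argument value ..., lists and objects as JSON in quotes. send_rows: Moves the arm, as the interface text tells. Its arguments: {"type":"object","properties":{"series":{"type":"array"},"force":{"type":"number"}},"required":["series"]}

```bash
ls; mkdir -p pics
python3 - <<'E'
from plant import r, vision, order, nets
import cv2,numpy as np
print(r.get_state())
for c in ("scene","top"):
    im=vision.snapshot(c); cv2.imwrite(f"pics/{c}0.png",im)
    p=vision.camera_params(c); print(c,np.round(p["intrinsics"],1).tolist(),np.round(p["extrinsics"],4).tolist())
E
```

```text
pics
{'clock': 0.0, 'q': array([-1.26019205,  0.69000646, -0.19452017,  1.56634526,  0.15731642,
        0.9024935 , -0.21509995]), 'qd': array([ 0.00095587,  0.00014257,  0.00049987,  0.00024681,  0.00024715,
       -0.00047289,  0.00025615]), 'joint_torque': array([ 1.44397873e-04, -5.27559972e+01, -1.26691114e+00, -1.53425592e+01,
       -5.25930827e-02,  6.50520204e-03,  1.72060008e-04]), 'tool_pos': array([0.1706807 , 0.60060373, 0.24889582]), 'eef_rot': array([ 7.97867812e-01,  6.02831727e-01, -6.96851254e-04,  6.14725165e-04]), 'contact_force': array([-0.4342224 , -0.05607831, -0.32544332]), 'moment': array([ 0.00189981, -0.04254277,  0.05940022]), 'opening': 0.9969485115171794}
scene [[429.6, 0.0, 250.3], [0.0, 429.6, 197.3], [0.0, 0.0, 1.0]] [[-0.4275, 0.904, -0.0053, 0.3036], [0.7586, 0.3556, -0.546, -0.3899], [-0.4917, -0.2375, -0.8378, 1.4686], [0.0, 0.0, 0.0, 1.0]]
top [[416.3, 0.0, 261.4], [0.0, 416.3, 197.0], [0.0, 0.0, 1.0]] [[-0.0056, -0.9999, -0.0084, -0.0379], [-0.9825, 0.007, -0.186, 0.5973], [0.186, 0.0072, -0.9825, 1.0677], [0.0, 0.0, 0.0, 1.0]]
```

View pics/scene0.png

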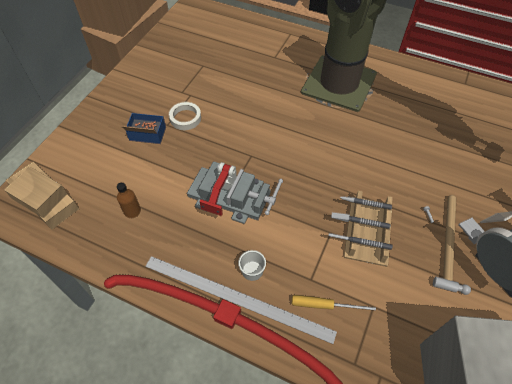

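View pics/top0.png

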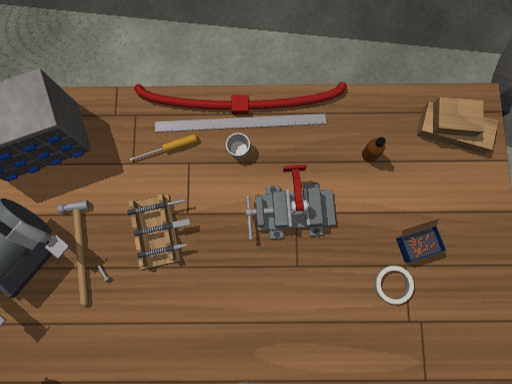

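Scene shows the vise near (235,190) px and the rest near (368,225); in top, the vise is near (292,210) and the rest near (155,232). Now I'll zoom in and use the networks.

```bash
cat > h.py <<'E'
from plant import r, vision, order, nets
import cv2,numpy as np
P={c:vision.camera_params(c) for c in("scene","top")}
def proj(c,X):
    X=np.atleast_2d(X);E=np.array(P[c]["extrinsics"]);K=np.array(P[c]["intrinsics"])
    q=(E[:3,:3]@X.T).T+E[:3,3];q=(K@q.T).T;return q[:,:2]/q[:,2:]
def ray(c,uv):
    E=np.array(P[c]["extrinsics"]);K=np.array(P[c]["intrinsics"])
    d=E[:3,:3].T@np.linalg.solve(K,[uv[0],uv[1],1.]);o=-E[:3,:3].T@E[:3,3];return o,d
def atz(c,uv,z):
    o,d=ray(c,uv);return o+d*(z-o[2])/d[2]
def tri(a,b):
    A=[];B=[]
    for c,uv in(("scene",a),("top",b)):
        o,d=ray(c,uv);d/=np.linalg.norm(d);M=np.eye(3)-np.outer(d,d);A.append(M);B.append(M@o)
    return np.linalg.solve(sum(A),sum(B))
E
python3 - <<'E'
from h import *
cv2.imwrite("pics/tr.png",cv2.resize(cv2.imread("pics/top0.png")[180:285,110:210],None,fx=6,fy=6)[:600])
cv2.imwrite("pics/tv.png",cv2.resize(cv2.imread("pics/top0.png")[155:250,235:345],None,fx=6,fy=6))
cv2.imwrite("pics/sr.png",cv2.resize(cv2.imread("pics/scene0.png")[180:275,320:405],None,fx=6,fy=6))
cv2.imwrite("pics/sv.png",cv2.resize(cv2.imread("pics/scene0.png")[150:230,180:290],None,fx=7,fy=7))
for c in("scene","top"):
    for l in("vise","rest","punch_mid","centre_mid","chisel_mid","hinge_nominal","pin","parts_cup","oil_bottle"):
        try:
            d=nets.trace(c,l)
        except Exception as e: print(c,l,e);continue
        for k in d[:3]:
            m=k["region"];ys,xs=np.nonzero(m)
            print(c,l,round(k["score"],2),np.round([k["location"][1]*512,k["location"][0]*384],1),m.sum(),xs.min(),xs.max(),ys.min(),ys.max())
            if k is d[0]: np.save(f"m_{c}_{l}.npy",m)
E
```

```text
scene vise 0.87 [232.1 190.8] 3420 187 281 163 222
scene rest 0.72 [358.6 218.5] 281 333 389 214 227
scene rest 0.61 [370.  230.5] 2062 344 391 191 266
scene punch_mid 0.59 [360.5 242.6] 296 329 391 233 249
scene centre_mid 0.67 [366.6 203.1] 187 345 390 198 208
scene chisel_mid 0.6 [357.  218.7] 359 332 390 212 228
scene hinge_nominal 0.74 [229.3 191. ] 3441 188 281 162 222
scene parts_cup 0.79 [249.4 266.2] 653 239 265 250 280
scene oil_bottle 0.92 [130.4 202.7] 552 117 140 183 217
scene oil_bottle 0.46 [230.8 190.4] 3444 187 281 162 223
top vise 0.72 [293.2 206.2] 3914 245 335 164 239
top rest 0.57 [148.8 236.2] 2127 130 179 195 268
top punch_mid 0.62 [152.2 209.8] 228 128 184 199 213
top centre_mid 0.6 [159.8 248.2] 300 137 185 243 257
top chisel_mid 0.52 [159.4 223.9] 393 134 189 218 235
top hinge_nominal 0.58 [293.9 207.7] 3890 246 335 164 239
top parts_cup 0.84 [236.1 145.7] 492 226 249 132 157
top oil_bottle 0.88 [372.5 149. ] 387 362 385 137 161
```

View pics/tr.png

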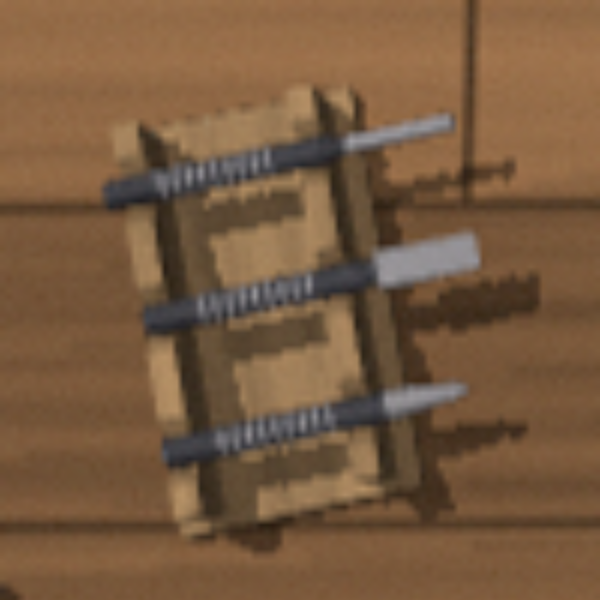

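View pics/tv.png

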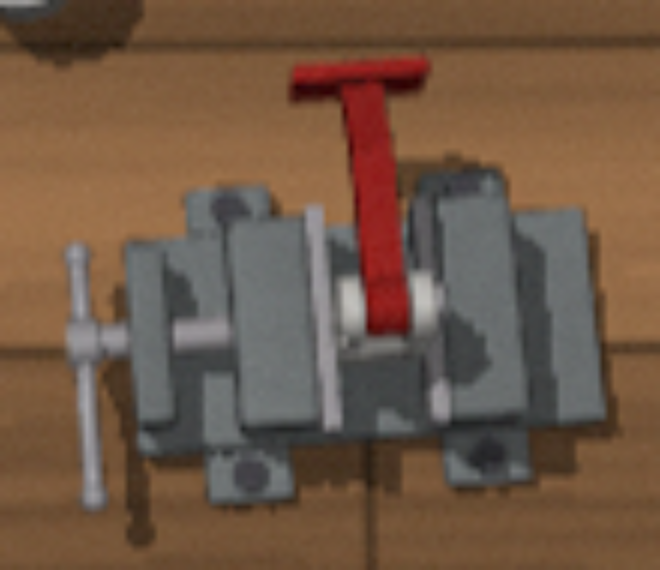

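View pics/sr.png

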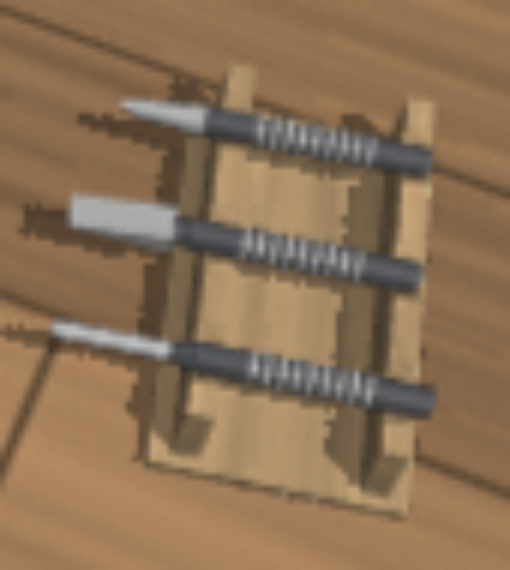

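View pics/sv.png

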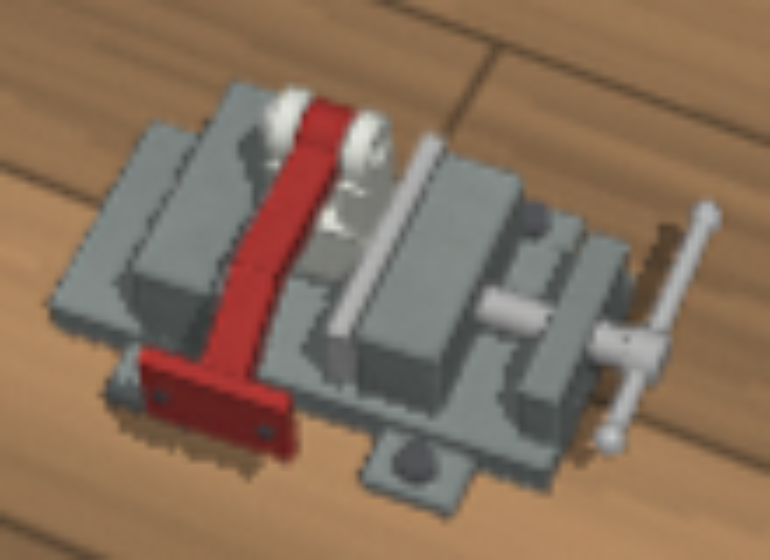

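Run:
```python
from h import *
def T(x,y): return ((x+.5)/6-.5+110,(y+.5)/6-.5+180)
def S(x,y): return ((x+.5)/6-.5+320,(y+.5)/6-.5+180)
def TV(x,y): return ((x+.5)/6-.5+235,(y+.5)/6-.5+155)
def SV(x,y): return ((x+.5)/7-.5+180,(y+.5)/7-.5+150)
for n,s,t in [("punch head",S(435,403),T(106,195)),("punch tip",S(53,328),T(453,122)),("shank/cone",S(175,350),T(343,147)),
  ("chisel head",S(420,277),T(147,319)),("centre head",S(431,162),T(165,453)),("centre tip",S(123,105),T(466,389))]:
    print(n,tri(s,t).round(4),atz("scene",s,.044).round(4),atz("top",t,.044).round(4))
for n,s,t in [("plate near +x top",SV(340,332),TV(315,207)),("plate near -x",SV(432,138),TV(335,428)),
 ("hub end",SV(655,352),TV(80,340)),("bar +x end",SV(610,438),TV(77,252)),("bar -x end",SV(706,215),TV(92,500)),
 ("far jaw far? +x top",SV(135,275),TV(503,197)),("far jaw -x far",SV(240,85),TV(527,410)),
 ("near jaw -x near",SV(522,178),TV(243,424)),("near jaw +x near",SV(440,355),TV(230,225)),
 ("screw mid",SV(515,310),TV(200,333))]:
    X=tri(s,t);print(n,X.round(4),(proj("scene",X)-s).round(1),(proj("top",X)-t).round(1))
```

```text
punch head [0.5598 0.3224 0.0463] [0.5583 0.323  0.044 ] [0.5602 0.3229 0.044 ]
punch tip [0.5927 0.1663 0.0442] [0.5926 0.1661 0.044 ] [0.5927 0.1665 0.044 ]
shank/cone [0.5813 0.2163 0.0449] [0.5806 0.2166 0.044 ] [0.5815 0.2162 0.044 ]
chisel head [0.5035 0.3007 0.0466] [0.5018 0.3011 0.044 ] [0.5038 0.3014 0.044 ]
centre head [0.4441 0.2897 0.0462] [0.4424 0.2899 0.044 ] [0.4442 0.2904 0.044 ]
centre tip [0.4718 0.1567 0.0444] [0.4717 0.1563 0.044 ] [0.4717 0.1573 0.044 ]
plate near +x top [ 0.6151 -0.11    0.0704] [[-0.3 -0. ]] [[-0.3  0.1]]
plate near -x [ 0.5168 -0.1182  0.0684] [[0.1 0. ]] [[ 0.1 -0. ]]
hub end [ 0.5593 -0.0042  0.0478] [[-0.4 -0. ]] [[-0.3  0.1]]
bar +x end [ 0.6004 -0.0036  0.0458] [[-0. -0.]] [[-0.  0.]]
bar -x end [ 0.4883 -0.0111  0.0435] [[0.3 0. ]] [[ 0.3 -0.1]]
far jaw far? +x top [ 0.6208 -0.1953  0.0629] [[-0.1 -0. ]] [[-0.  0.]]
far jaw -x far [ 0.524  -0.2017  0.0655] [[-0.4 -0.1]] [[-0.4  0.1]]
near jaw -x near [ 0.5189 -0.078   0.0677] [[0.1 0. ]] [[ 0.1 -0.1]]
near jaw +x near [ 0.6075 -0.072   0.0688] [[-0.3 -0. ]] [[-0.3  0.1]]
screw mid [ 0.563  -0.0599  0.046 ] [[0.3 0. ]] [[ 0.3 -0.1]]
```

```bash
cat > ov.py <<'E'
from h import *
import sys
def run(vx,vy,yaw,dx,dz,tag):
    a=np.radians(yaw);R=np.array([[np.cos(a),-np.sin(a),0],[np.sin(a),np.cos(a),0],[0,0,1]])
    W=lambda p:(R@np.atleast_2d(p).T).T+[vx,vy,0]
    t=np.linspace(0,2*np.pi,60)
    for c,(x0,y0,w,h),f in (("top",(235,155,110,95),7),("scene",(180,150,110,85),7)):
        im=cv2.resize(cv2.imread(f"pics/{c}0.png")[y0:y0+h,x0:x0+w],None,fx=f,fy=f,interpolation=cv2.INTER_CUBIC)
        def dr(p,col,cl=False):
            q=((proj(c,W(p))-[x0,y0]+.5)*f-.5);cv2.polylines(im,[np.round(q*8).astype(int).reshape(-1,1,2)],cl,col,1,cv2.LINE_AA,3)
        for y in(20,10,-10,-20):
            dr(np.c_[dx+14*np.cos(t),0*t+y,118+dz+14*np.sin(t)]/1000,(0,255,0) if y>0 else (255,255,0))
        dr(np.c_[dx+5*np.cos(t),0*t+20,118+dz+5*np.sin(t)]/1000,(255,0,255))
        dr(np.array([[-50,-107.5,0],[50,-107.5,0],[50,107.5,0],[-50,107.5,0]])/1000,(0,255,255),True)
        dr(np.array([[0,-107.5,70],[0,138,70]])/1000,(255,0,0))
        dr(np.array([[0,138,50],[0,100,50]])/1000,(0,0,255))
        cv2.imwrite(f"pics/ov_{c}_{tag}.png",im)
if __name__=="__main__":
    v=[float(x) for x in sys.argv[1:6]];run(*v,sys.argv[6])
E
python3 ov.py 0.569 -0.142 4.0 0 0 a
```

```text
(no output)
```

View pics/ov_top_a.png

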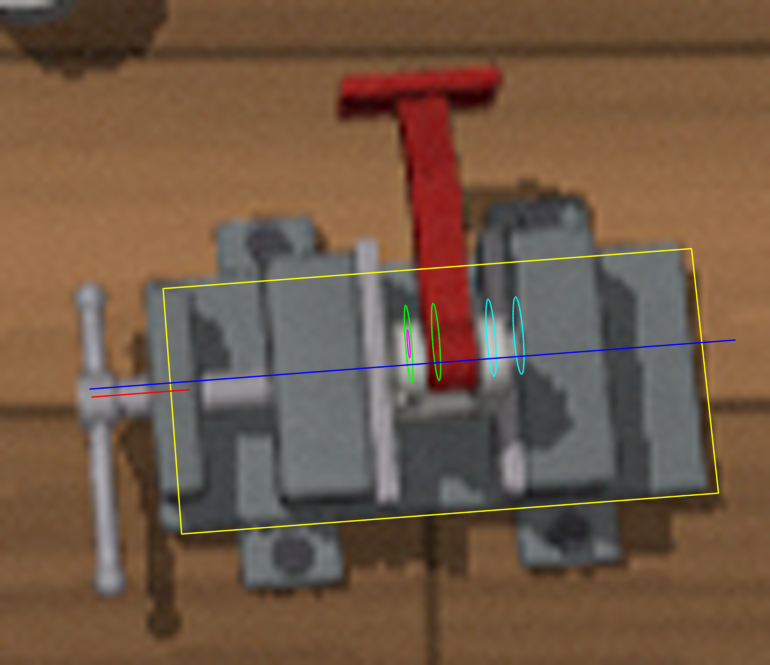

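View pics/ov_scene_a.png

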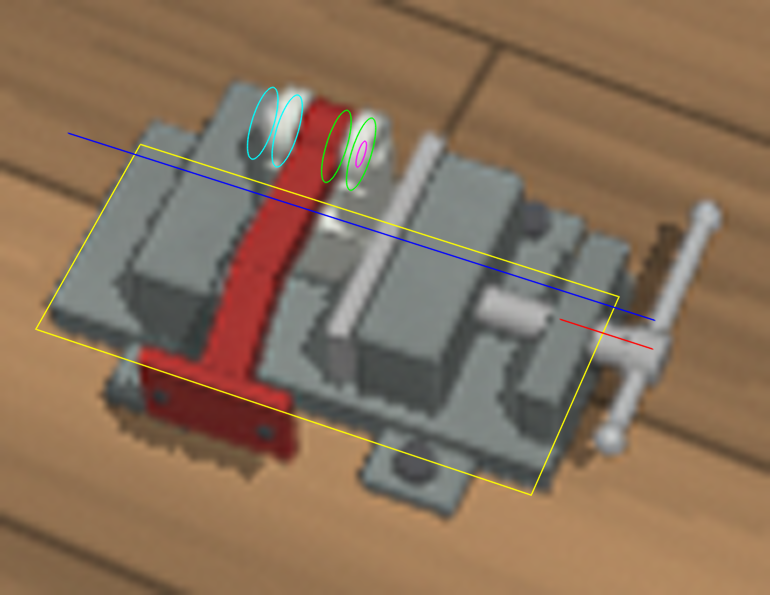

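```bash
python3 ov.py 0.568 -0.1365 4.0 0 0 b
```

```text
(no output)
```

View pics/ov_top_b.png

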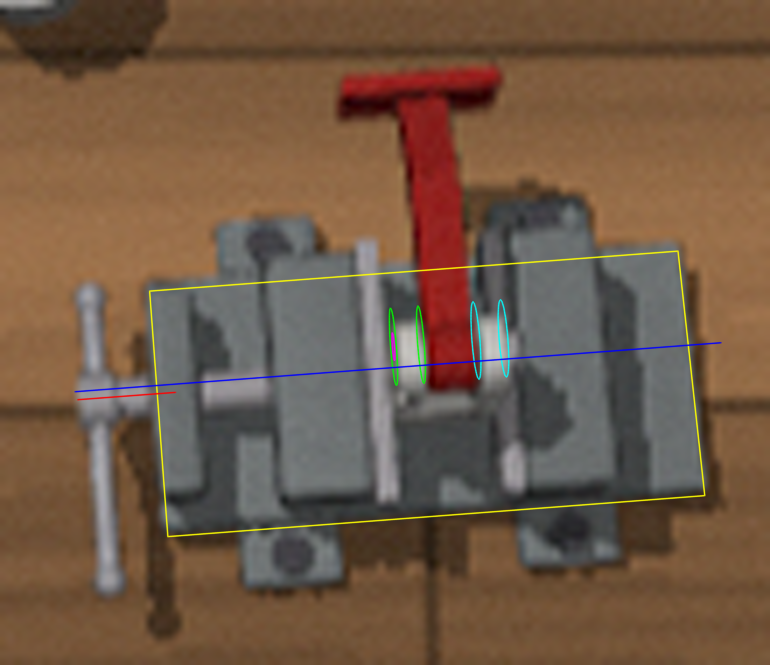

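View pics/ov_scene_b.png

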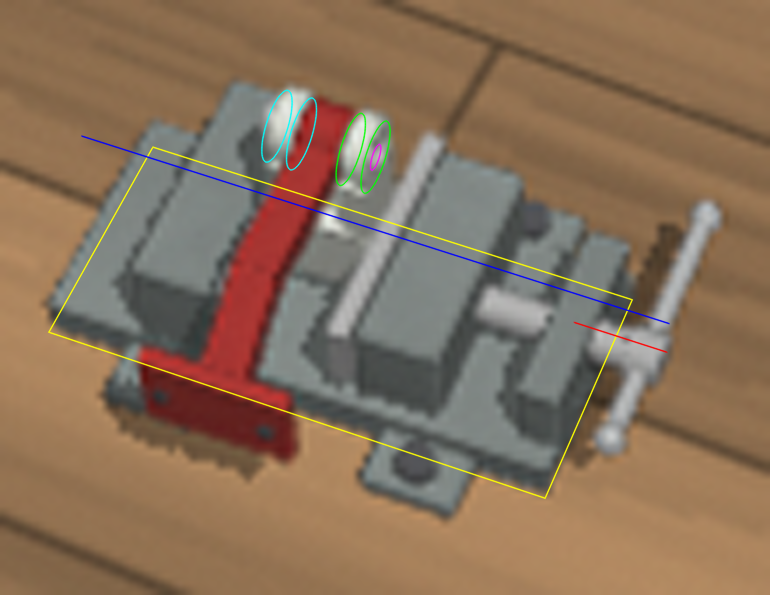

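```bash
cat > ov2.py <<'E'
from h import *
import sys
def run(vx,vy,yaw,dx,dz,tag):
    a=np.radians(yaw);R=np.array([[np.cos(a),-np.sin(a),0],[np.sin(a),np.cos(a),0],[0,0,1]])
    W=lambda p:(R@np.atleast_2d(p).T).T+[vx,vy,0]
    t=np.linspace(0,2*np.pi,60); out=[]
    for c,(x0,y0,w,h),f in (("top",(284,193,30,26),12),("scene",(212,158,30,26),12)):
        raw=cv2.resize(cv2.imread(f"pics/{c}0.png")[y0:y0+h,x0:x0+w],None,fx=f,fy=f,interpolation=cv2.INTER_CUBIC)
        im=raw.copy()
        def dr(p,col,cl=False):
            q=((proj(c,W(p))-[x0,y0]+.5)*f-.5);cv2.polylines(im,[np.round(q*8).astype(int).reshape(-1,1,2)],cl,col,1,cv2.LINE_AA,3)
        for y in(20,10,-10,-20):
            dr(np.c_[dx+14*np.cos(t),0*t+y,118+dz+14*np.sin(t)]/1000,(0,255,0) if y>0 else (255,255,0))
        dr(np.c_[dx+5*np.cos(t),0*t+20,118+dz+5*np.sin(t)]/1000,(255,0,255))
        out.append(np.hstack([raw,im]))
    cv2.imwrite(f"pics/ov2_{tag}.png",np.vstack(out)[:600+24])
if __name__=="__main__":
    v=[float(x) for x in sys.argv[1:6]];run(*v,sys.argv[6])
E
python3 ov2.py 0.568 -0.139 4.0 0 0 c
```

```text
(no output)
```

View pics/ov2_c.png

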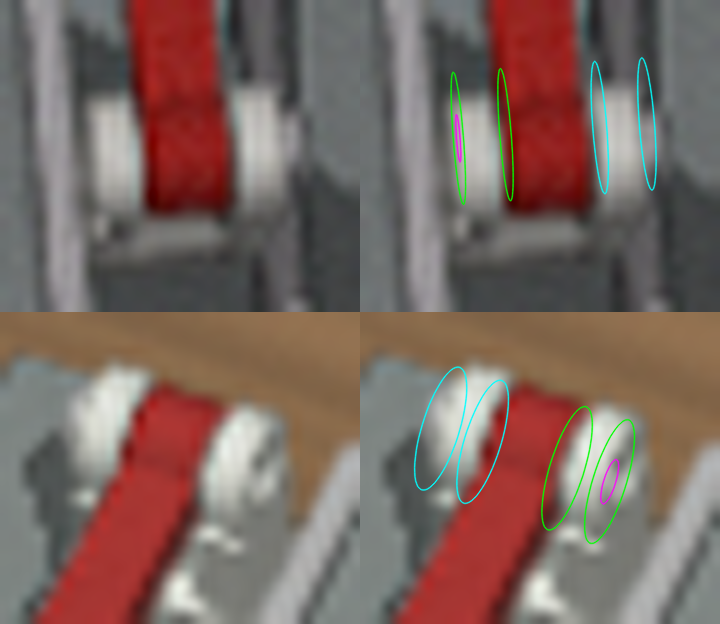

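```bash
python3 ov2.py 0.568 -0.139 4.0 -4 0 d;python3 ov2.py 0.568 -0.139 4.0 -4 -2 e
```

```text
(no output)
```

View pics/ov2_d.png

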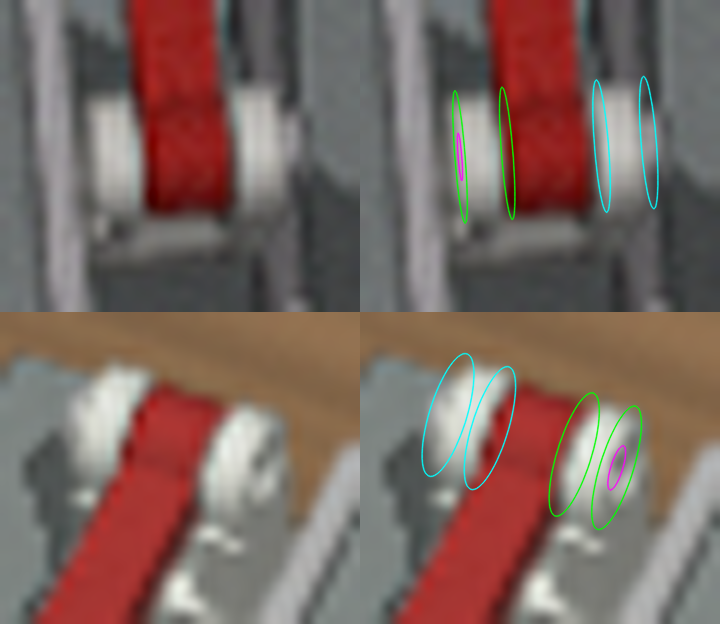

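View pics/ov2_e.png

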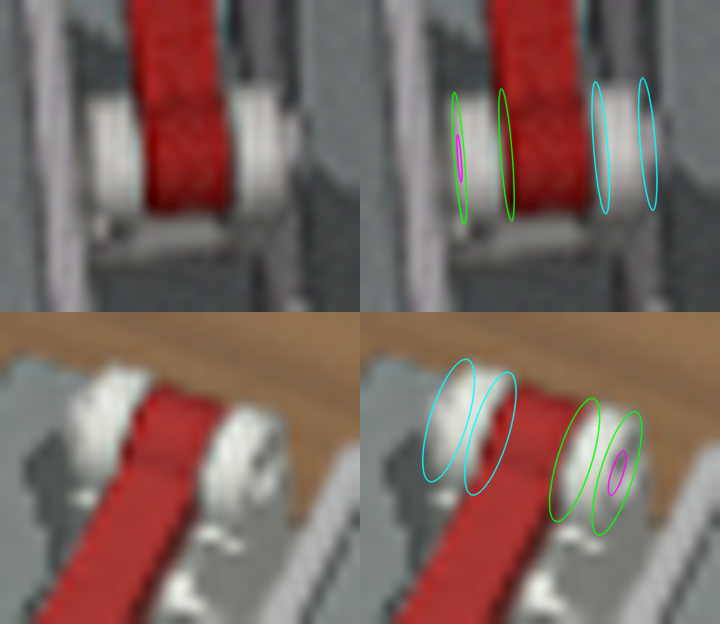

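```bash
cat >> h.py <<'E'
def th():
    from scipy.spatial.transform import Rotation as Ro
    R=Ro.from_quat(r.get_state()["eef_rot"]).as_matrix();return R
def go(p,ang=None,cmd=None):
    "delta in tool axes (cm), turn deg"
    s=r.get_state();R=th();d=R.T@(np.array(p)-(s["tool_pos"] if cmd is None else cmd))*100
    a=np.degrees(np.arctan2(R[1,0],R[0,0]))
    print("t",round(s["clock"],2),"pos",s["tool_pos"].round(4),"ang",round(a,2),"tilt",R[:,2].round(4),"F",s["contact_force"].round(2),"open",round(s["opening"],3))
    print("delta",d.round(2),"turn",None if ang is None else round((a-ang+180)%360-180,2))
E
python3 -c "
from h import *
go([.5727,.2603,.16],12)"
```

```text
t 1.0 pos [0.1708 0.6012 0.2498] ang 74.15 tilt [ 0.e+00  1.e-04 -1.e+00] F [ 0.   -0.11 -0.42] open 1.001
delta [-21.82  47.98   8.97] turn 62.15
```

send_rows --series '[{"delta_pos":[-21.8,48,0],"turn":62.15,"jaw":0.5},{"delta_pos":[-21.8,48,0],"turn":62.15,"jaw":0.5},{"delta_pos":[-21.8,48,0],"turn":62.15,"jaw":0.5},{"delta_pos":[-21.8,48,0],"turn":62.15,"jaw":0.5},{"delta_pos":[-21.8,48,0],"turn":62.15,"jaw":0.5},{"delta_pos":[-21.8,48,0],"turn":62.15,"jaw":0.5},{"delta_pos":[-21.8,48,0],"turn":62.15,"jaw":0.5},{"delta_pos":[-21.8,48,0],"turn":62.15,"jaw":0.5}]'

```text
clock: 1.67
tool_pos: [0.4264, 0.3843, 0.25]
eef_rot: [0.99, 0.144, 0.0, -0.0]
contact_force: [0.5, 1.0, -0.2]
opening: 0.505
```

```bash
python3 -c "
from h import *
go([.5727,.2603,.13],12)"
```

```text
t 1.67 pos [0.4264 0.3843 0.25  ] ang 16.51 tilt [ 3.e-04  6.e-04 -1.e+00] F [ 0.5   1.04 -0.23] open 0.505
delta [10.5  16.06 12.  ] turn 4.51
```

send_rows --series '[{"delta_pos":[10.5,16.0,12],"turn":4.5,"jaw":0.5},{"delta_pos":[10.5,16.0,12],"turn":4.5,"jaw":0.5},{"delta_pos":[10.5,16.0,12],"turn":4.5,"jaw":0.5},{"delta_pos":[10.5,16.0,12],"turn":4.5,"jaw":0.5},{"delta_pos":[10.5,16.0,12],"turn":4.5,"jaw":0.5},{"delta_pos":[10.5,16.0,12],"turn":4.5,"jaw":0.5},{"delta_pos":[10.5,16.0,12],"turn":4.5,"jaw":0.5},{"delta_pos":[10.5,16.0,12],"turn":4.5,"jaw":0.5}]'

```text
clock: 2.33
tool_pos: [0.5717, 0.2629, 0.1294]
eef_rot: [0.994, 0.107, -0.001, -0.0]
contact_force: [-0.3, 0.1, 0.8]
opening: 0.499
```

```bash
python3 -c "
from h import *
go([.5727,.2603,.036],12)
for c in('top','scene'):
    im=vision.snapshot(c);cv2.imwrite(f'pics/{c}1.png',im)
    x,y=(100,165) if c=='top' else (310,160)
    cv2.imwrite(f'pics/{c}1z.png',cv2.resize(im[y:y+120,x:x+120],None,fx=5,fy=5))
"
```

```text
t 2.33 pos [0.5717 0.2629 0.1294] ang 12.27 tilt [-1.2e-03  3.0e-04 -1.0e+00] F [-0.33  0.13  0.78] open 0.499
delta [0.05 0.28 9.34] turn 0.27
```

View pics/top1z.png

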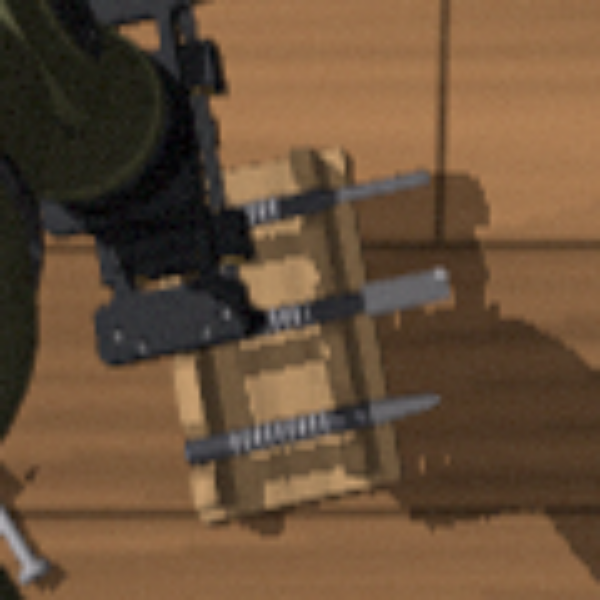

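View pics/scene1z.png

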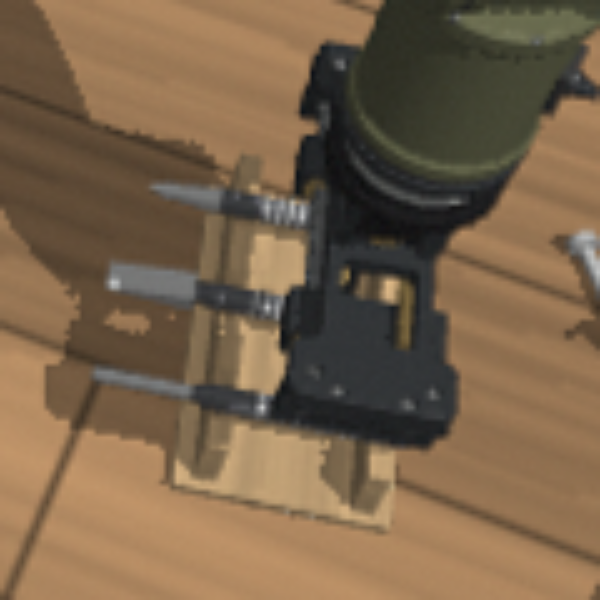

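send_rows --series '[{"delta_pos":[0,0.2,3],"turn":0.2,"jaw":0.5},{"delta_pos":[0,0.2,6],"turn":0.2,"jaw":0.5},{"delta_pos":[0,0.2,7.5],"turn":0.2,"jaw":0.5},{"delta_pos":[0,0.2,9],"turn":0.2,"jaw":0.5},{"delta_pos":[0,0.2,9.35],"turn":0.2,"jaw":0.5},{"delta_pos":[0,0.2,9.35],"turn":0.2,"jaw":0.5},{"delta_pos":[0,0.2,9.35],"turn":0.2,"jaw":0.5}]'

```text
clock: 3.02
tool_pos: [0.5727, 0.2622, 0.0373]
eef_rot: [0.994, 0.106, 0.001, -0.001]
contact_force: [-0.4, -0.4, -0.5]
opening: 0.499
```

```bash
python3 -c "
from h import *
go([.5727,.2603,.036],12)"
```

```text
t 3.02 pos [0.5727 0.2622 0.0373] ang 12.2 tilt [ 0.0015  0.0012 -1.    ] F [-0.42 -0.36 -0.54] open 0.499
delta [-0.04  0.18  0.13] turn 0.2
```

send_rows --series '[{"delta_pos":[0,0,0.1],"turn":0.1,"jaw":0.7},{"delta_pos":[0,0,0.1],"turn":0.1,"jaw":0.8},{"delta_pos":[0,0,0.1],"turn":0.1,"jaw":1},{"delta_pos":[0,0,0.1],"turn":0.1,"jaw":1},{"delta_pos":[0,0,0.1],"turn":0.1,"jaw":1},{"delta_pos":[0,0,0.1],"turn":0.1,"jaw":1}]' --force 15

```text
clock: 3.52
tool_pos: [0.5727, 0.2611, 0.0356]
eef_rot: [0.994, 0.105, 0.0, -0.0]
contact_force: [-0.3, 0.8, 2.0]
opening: 0.146
```

```bash
python3 -c "
from h import *
go([.5727,.2603,.036],12)"
```

```text
t 3.52 pos [0.5727 0.2611 0.0356] ang 12.04 tilt [ 7.e-04  4.e-04 -1.e+00] F [-0.3   0.76  1.99] open 0.146
delta [-0.02  0.08 -0.04] turn 0.04
```

send_rows --series '[{"delta_pos":[0,0,0],"turn":0,"jaw":1},{"delta_pos":[0,0,0],"turn":0,"jaw":1},{"delta_pos":[0,0,-0.5],"turn":0,"jaw":1},{"delta_pos":[0,0,-2.5],"turn":0,"jaw":1},{"delta_pos":[0,0,-6],"turn":0,"jaw":1},{"delta_pos":[0,0,-9],"turn":0,"jaw":1},{"delta_pos":[0,0,-10],"turn":0,"jaw":1},{"delta_pos":[0,0,-10],"turn":0,"jaw":1}]' --force 60

```text
clock: 4.18
tool_pos: [0.5739, 0.2618, 0.1379]
eef_rot: [0.994, 0.105, 0.002, -0.001]
contact_force: [0.3, 0.5, -1.1]
opening: 0.133
```

```bash
python3 -c "
from h import *
go([.5727,.2603,.136],12)
for c in('top','scene'):
    im=vision.snapshot(c);cv2.imwrite(f'pics/{c}2.png',im)
    x,y=(100,145) if c=='top' else (290,140)
    cv2.imwrite(f'pics/{c}2z.png',cv2.resize(im[y:y+120,x:x+120],None,fx=5,fy=5))
"
```

```text
t 4.18 pos [0.5739 0.2618 0.1379] ang 12.04 tilt [ 0.0046  0.0024 -1.    ] F [ 0.28  0.54 -1.11] open 0.133
delta [-0.15  0.12  0.19] turn 0.04
```

View pics/top2z.png

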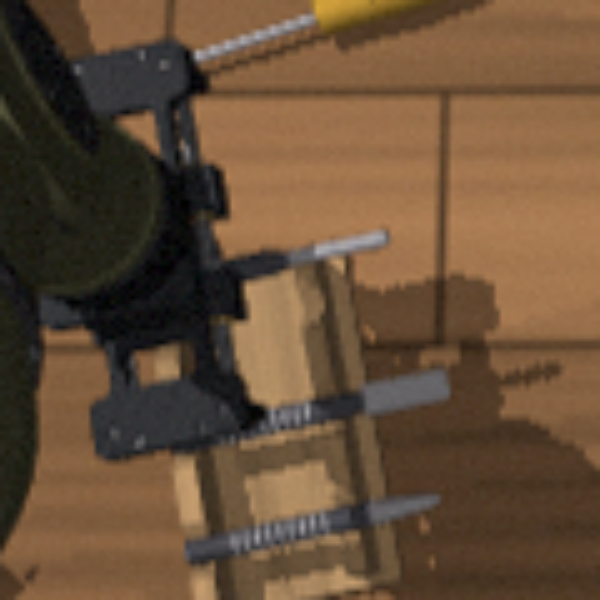

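View pics/scene2z.png

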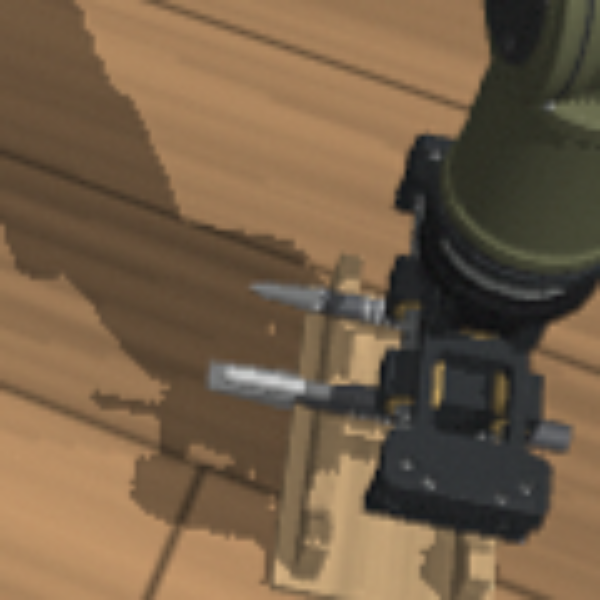

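```bash
python3 -c "
from h import *
t=(176.7,192.0)
print(atz('top',t,.146),atz('top',t,.15))
print(proj('scene',atz('top',t,.146)))
go([.553,.0188,.1096],4)
"
```

```text
[0.59415979 0.16821919 0.146     ] [0.59334655 0.16735884 0.15      ]
[[335.38186909 214.6248013 ]]
t 4.28 pos [0.5715 0.2608 0.1343] ang 12.06 tilt [-1.6e-03 -5.0e-04 -1.0e+00] F [ 0.23 -0.13 -1.68] open 0.131
delta [-6.86 23.28  2.49] turn 8.06
```

send_rows --series '[{"delta_pos":[-1.5,3,0],"turn":2,"jaw":1},{"delta_pos":[-3,7,0],"turn":4,"jaw":1},{"delta_pos":[-4,11,0.5],"turn":6,"jaw":1},{"delta_pos":[-5,15,1],"turn":8,"jaw":1},{"delta_pos":[-6,19,1.5],"turn":8,"jaw":1},{"delta_pos":[-6.8,22,2],"turn":8,"jaw":1},{"delta_pos":[-6.9,23.3,2.4],"turn":8,"jaw":1},{"delta_pos":[-6.9,23.3,2.4],"turn":8,"jaw":1}]'

```text
clock: 4.95
tool_pos: [0.5513, 0.0129, 0.1086]
eef_rot: [0.999, 0.032, -0.003, 0.002]
contact_force: [-0.0, -0.6, -1.4]
opening: 0.137
```

```bash
python3 -c "
from h import *
go([.5544,-.0012,.1096],4)
for c in('top','scene'):
    im=vision.snapshot(c);cv2.imwrite(f'pics/{c}3.png',im)
    x,y=(235,155) if c=='top' else (190,140)
    cv2.imwrite(f'pics/{c}3z.png',cv2.resize(im[y:y+85,x:x+100],None,fx=7,fy=7,interpolation=cv2.INTER_CUBIC))
go([.5544,-.0012,.1096],4)
"
```

```text
t 4.95 pos [0.5513 0.0129 0.1086] ang 3.61 tilt [-0.0057 -0.0038 -1.    ] F [-0.   -0.63 -1.36] open 0.137
delta [ 0.22  1.43 -0.1 ] turn -0.39
t 5.05 pos [0.5524 0.0193 0.1096] ang 4.02 tilt [-3.2e-03  8.0e-04 -1.0e+00] F [-0.39  0.27 -0.86] open 0.131
delta [0.05 2.06 0.  ] turn 0.02
```

View pics/top3z.png

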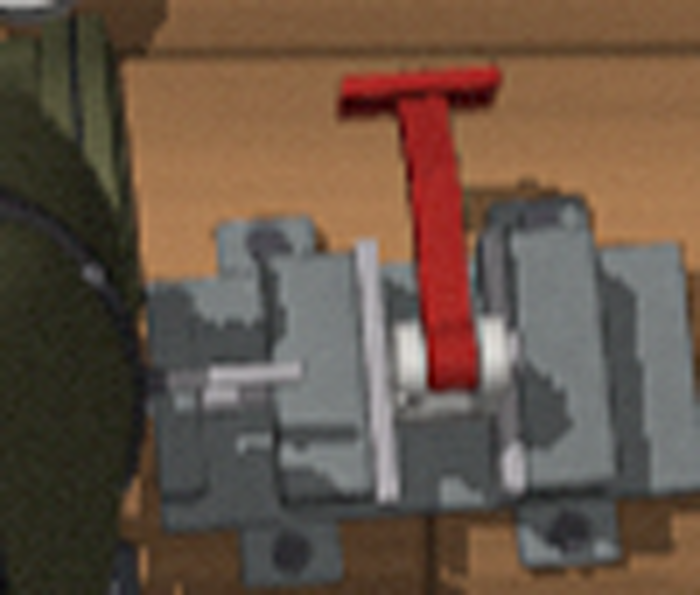

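View pics/scene3z.png

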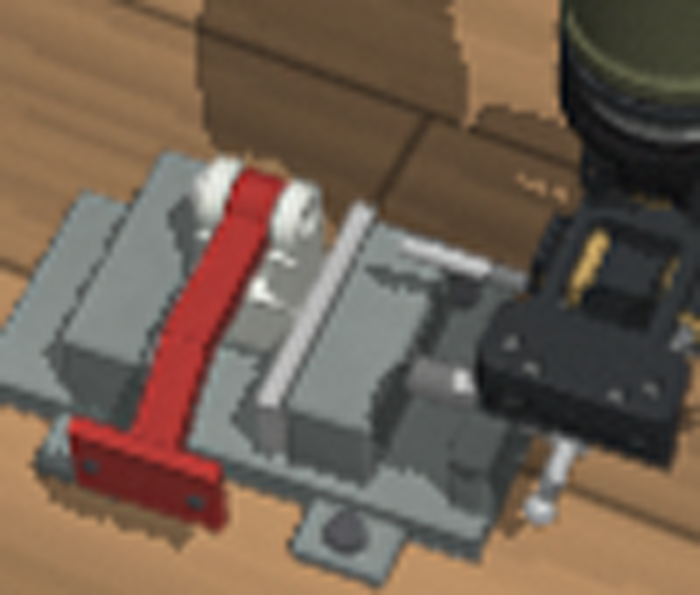

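send_rows --series '[{"delta_pos":[0,1,0],"turn":0,"jaw":1},{"delta_pos":[0,2,0],"turn":0,"jaw":1},{"delta_pos":[0,2.6,0],"turn":0,"jaw":1},{"delta_pos":[0,2.8,0],"turn":0,"jaw":1},{"delta_pos":[0,2.8,0],"turn":0,"jaw":1},{"delta_pos":[0,2.8,0],"turn":0,"jaw":1},{"delta_pos":[0,2.8,0],"turn":0,"jaw":1},{"delta_pos":[0,2.8,0],"turn":0,"jaw":1}]'

```text
clock: 5.72
tool_pos: [0.5555, -0.0085, 0.1113]
eef_rot: [0.999, 0.036, 0.0, -0.0]
contact_force: [0.9, 0.5, -1.6]
opening: 0.134
```

```bash
python3 -c "
from h import *
go([.5544,-.0012,.1096],4)
L=[]
for c in('top','scene'):
    im=vision.snapshot(c);cv2.imwrite(f'pics/{c}4.png',im)
    x,y=(270,190) if c=='top' else (208,155)
    L.append(cv2.resize(im[y:y+28,x:x+50],None,fx=11,fy=11,interpolation=cv2.INTER_CUBIC))
cv2.imwrite('pics/z4.png',np.vstack(L)[:600+16])
go([.5544,-.0012,.1096],4)
"
```

```text
t 5.72 pos [ 0.5555 -0.0085  0.1113] ang 4.09 tilt [ 1.e-04  5.e-04 -1.e+00] F [ 0.94  0.49 -1.64] open 0.134
delta [-0.06 -0.74  0.17] turn 0.09
t 5.82 pos [ 0.5555 -0.0087  0.1112] ang 4.08 tilt [ 1.e-04  3.e-04 -1.e+00] F [-0.2   0.64 -1.52] open 0.131
delta [-0.06 -0.75  0.17] turn 0.08
```

View pics/z4.png

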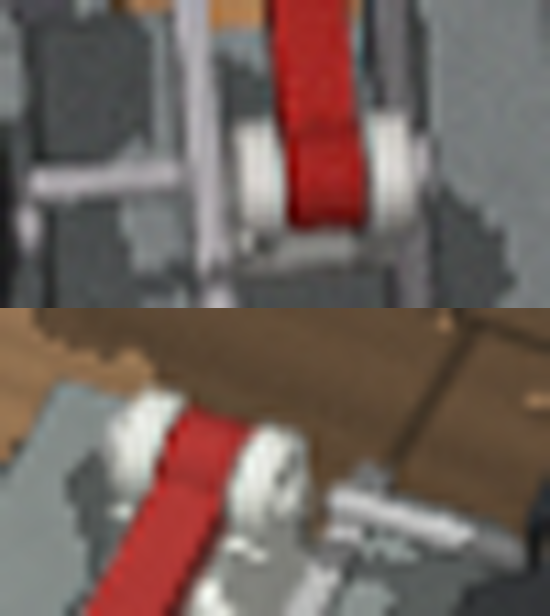

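```bash
cat > ov4.py <<'E'
from h import *
import sys
n=sys.argv[1]; vx,vy,yaw,dx,dz=[float(x) for x in sys.argv[2:7]]
s=r.get_state();R4=th();tcp=s["tool_pos"]
a=np.radians(yaw);R=np.array([[np.cos(a),-np.sin(a),0],[np.sin(a),np.cos(a),0],[0,0,1]])
t=np.linspace(0,2*np.pi,60);L=[]
for c in("top","scene"):
    im=cv2.imread(f"pics/{c}{n}.png");x,y=(270,190) if c=='top' else (208,155);f=11
    raw=cv2.resize(im[y:y+28,x:x+36],None,fx=f,fy=f,interpolation=cv2.INTER_CUBIC);o=raw.copy()
    def dr(X,col):
        q=(proj(c,X)-[x,y]+.5)*f-.5;cv2.polylines(o,[np.round(q*8).astype(int).reshape(-1,1,2)],False,col,1,cv2.LINE_AA,3)
    for yy,rr,col in((20,14,(0,255,0)),(10,14,(0,255,0)),(-10,14,(255,255,0)),(-20,14,(255,255,0)),(20,5,(255,0,255))):
        p=np.c_[dx+rr*np.cos(t),0*t+yy,118+dz+rr*np.sin(t)]/1000;dr((R@p.T).T+[vx,vy,0],col)
    for l in(96.8,86.8,46.8):
        p=np.c_[4*np.cos(t),0*t+l,-8.4+4*np.sin(t)]/1000;dr((R4@p.T).T+tcp,(0,255,255))
    p=np.array([[0,96.8,-8.4],[0,46.8,-8.4]])/1000;dr((R4@p.T).T+tcp,(0,255,255))
    L.append(np.hstack([raw,o]))
cv2.imwrite(f"pics/{sys.argv[7]}.png",np.vstack(L)[:616])
E
python3 ov4.py 4 .568 -.1375 4 -4 0 ov4a
```

```text
(no output)
```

View pics/ov4a.png

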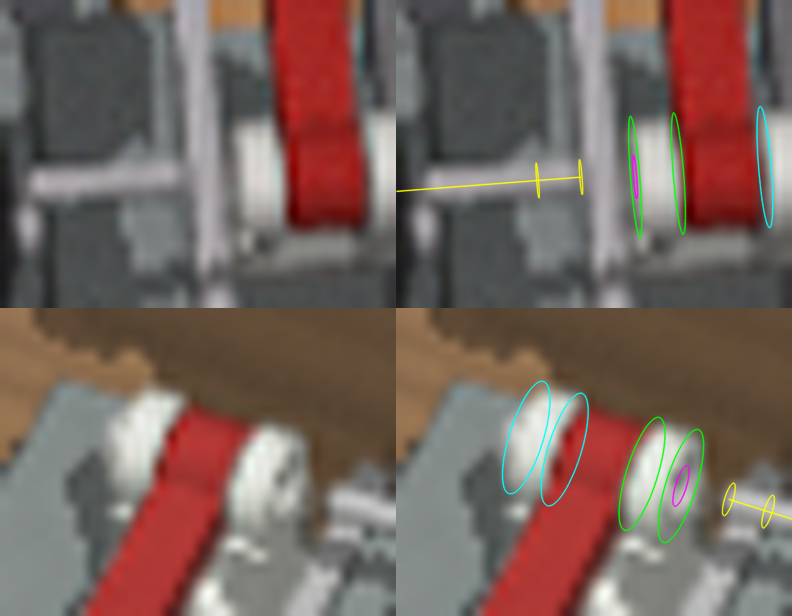

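send_rows --series '[{"delta_pos":[-0.05,0.3,0],"turn":0,"jaw":1},{"delta_pos":[-0.05,0.6,0],"turn":0,"jaw":1},{"delta_pos":[-0.05,0.8,0],"turn":0,"jaw":1},{"delta_pos":[-0.05,0.9,0],"turn":0,"jaw":1},{"delta_pos":[-0.05,1.0,0],"turn":0,"jaw":1},{"delta_pos":[-0.05,1.05,0],"turn":0,"jaw":1},{"delta_pos":[-0.05,1.1,0],"turn":0,"jaw":1}]'

```text
clock: 6.4
tool_pos: [0.5558, -0.0202, 0.1112]
eef_rot: [0.999, 0.035, -0.0, -0.0]
contact_force: [-0.1, 0.1, -0.8]
opening: 0.134
```

send_rows --series '[{"delta_pos":[0,0.05,0],"turn":0,"jaw":1},{"delta_pos":[0,0.1,0],"turn":0,"jaw":1}]'

```text
clock: 6.57
tool_pos: [0.5558, -0.0207, 0.1112]
eef_rot: [0.999, 0.035, 0.0, -0.0]
contact_force: [-0.5, 1.1, -2.0]
opening: 0.133
```

send_rows --series '[{"delta_pos":[0,0.05,0],"turn":0,"jaw":1},{"delta_pos":[0,0.1,0],"turn":0,"jaw":1}]'

```text
clock: 6.73
tool_pos: [0.5558, -0.0209, 0.1112]
eef_rot: [0.999, 0.036, -0.0, -0.001]
contact_force: [-0.8, 3.5, -1.9]
opening: 0.133
```

send_rows --series '[{"delta_pos":[0,-0.3,0],"turn":0,"jaw":1},{"delta_pos":[0,-0.3,-0.25],"turn":0,"jaw":1},{"delta_pos":[0,-0.3,-0.25],"turn":0,"jaw":1},{"delta_pos":[0,-0.15,-0.25],"turn":0,"jaw":1},{"delta_pos":[0,-0.05,-0.25],"turn":0,"jaw":1},{"delta_pos":[0,0,-0.25],"turn":0,"jaw":1},{"delta_pos":[0,0.05,-0.25],"turn":0,"jaw":1}]'

```text
clock: 7.32
tool_pos: [0.5559, -0.0212, 0.1137]
eef_rot: [0.999, 0.036, -0.0, -0.001]
contact_force: [-0.2, 6.4, -0.7]
opening: 0.13
```

```bash
python3 -c "
from h import *
go([.5544,-.0012,.1096],4)"
```

```text
t 7.32 pos [ 0.5559 -0.0212  0.1137] ang 4.11 tilt [-2.0e-04  1.9e-03 -1.0e+00] F [-0.21  6.38 -0.72] open 0.13
delta [-0.   -2.    0.41] turn 0.11
```

```bash
python3 -c "
from h import *
for c in('top','scene'):
    im=vision.snapshot(c);cv2.imwrite(f'pics/{c}5.png',im)
"; python3 ov4.py 5 .568 -.1375 4 -4 0 ov5a
```

```text
(no output)
```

View pics/ov5a.png

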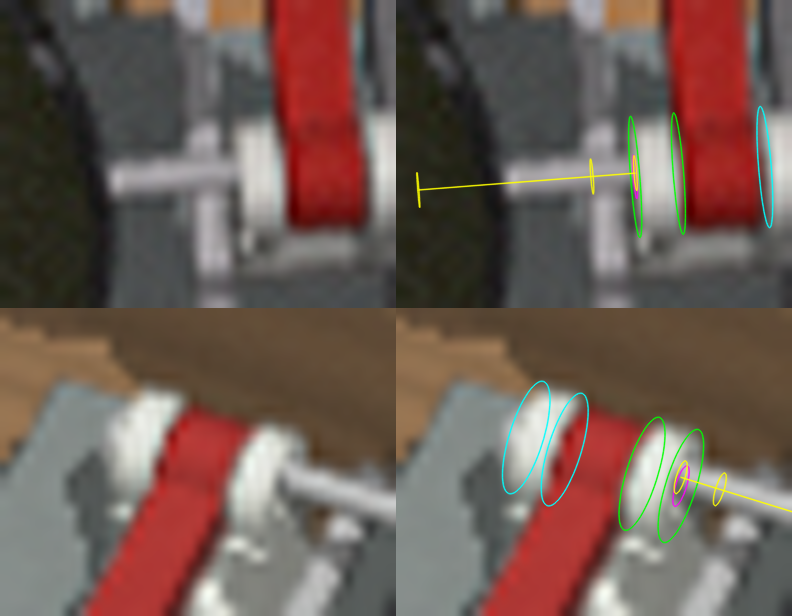

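```bash
python3 -c "
from h import *
L=[]
for n in('0','3','4'):
    im=cv2.imread(f'pics/scene{n}.png')[162:186,224:240]
    L.append(cv2.resize(im,None,fx=16,fy=16,interpolation=cv2.INTER_NEAREST if n=='0' else cv2.INTER_CUBIC))
cv2.imwrite('pics/b.png',np.hstack(L))
im=cv2.imread('pics/scene0.png').astype(int).sum(2)//3
print(im[164:186,224:240])
"
```

```text
[[100  72  74  90  99 102 104 104 103 106 105 103 101  99  99  99]
 [ 77  83  82  76  73  72  88 112 119 114 110 105 107 104 102  98]
 [ 90  90  89  86  84  77  97 163 190 160 132 111 105 108 107 105]
 [ 89  92  92  91  86  90 142 220 210 200 157 121 103 105 106 106]
 [ 87  90  90  91  85 110 200 224 218 196 125 114 101 103 103 104]
 [ 85  85  85  86  84 130 224 222 218 162 116 122 107 104 103 105]
 [ 79  82  82  81  99 165 218 217 200 113 138 140 107 105 107 119]
 [ 89  86  81  74 108 197 208 209 185 146 173 129 107 103 108 140]
 [ 92  90  90  86 103 183 193 192 164 171 181 114 105  98 116 164]
 [ 90  91  90  78  86 167 173 173 132 156 138 116 106 101 135 176]
 [ 91  90  86  54  76 137 146 151 125 115 117 116 104 109 163 175]
 [ 91  90  77  53  98 139 133 129 121 116 118 114  94 120 174 172]
 [ 91  85  54  77 155 209 171 123 119 118 119 117 120 158 173 168]
 [ 89  74  49  93 132 122 148 181 135 119 117 119 142 175 173 156]
 [ 84  52  73 124 134 119 119 118 116 118 118 122 158 174 167 119]
 [ 73  64 125 159 135 119 121 120 117 118 118 133 174 172 157  93]
 [ 50  99 199 214 129 118 121 121 118 117 126 159 174 168 117 103]
 [ 58 130 220 212 148 122 120 122 118 121 146 175 174 157  93 129]
 [ 74 143 192 210 202 144 126 120 118 129 166 174 169 119 104 135]
 [ 86 123 116 111 147 158 140 123 125 143 176 174 159  93 127 129]
 [112 125 123 121 120 117 111 135 147 159 174 168 118 104 133 132]
 [124 123 121 122 122 122 123 124 150 177 176 159  92 127 131 132]]
```

View pics/b.png

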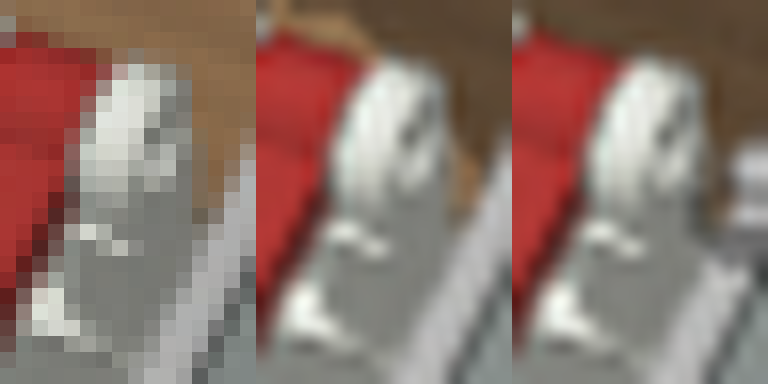

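send_rows --series '[{"delta_pos":[0,-0.3,0],"turn":0,"jaw":1},{"delta_pos":[-0.08,-0.35,0.3],"turn":0,"jaw":1},{"delta_pos":[-0.08,-0.35,0.6],"turn":0,"jaw":1},{"delta_pos":[-0.08,-0.35,0.6],"turn":0,"jaw":1},{"delta_pos":[-0.08,-0.2,0.6],"turn":0,"jaw":1},{"delta_pos":[-0.08,-0.1,0.6],"turn":0,"jaw":1},{"delta_pos":[-0.08,-0.05,0.6],"turn":0,"jaw":1}]'

```text
clock: 8.0
tool_pos: [0.555, -0.0222, 0.1076]
eef_rot: [0.999, 0.035, -0.0, -0.0]
contact_force: [-0.2, 1.7, -1.3]
opening: 0.134
```

send_rows --series '[{"delta_pos":[0,0.05,0],"turn":0,"jaw":1},{"delta_pos":[0,0.1,0],"turn":0,"jaw":1}]'

```text
clock: 8.17
tool_pos: [0.5551, -0.0229, 0.1077]
eef_rot: [0.999, 0.035, -0.0, -0.0]
contact_force: [-0.8, 2.7, -1.8]
opening: 0.138
```

```bash
python3 -c "
from h import *
go([.5544,-.0012,.1096],4)"
```

```text
t 8.17 pos [ 0.5551 -0.0229  0.1077] ang 4.06 tilt [-2.e-04  5.e-04 -1.e+00] F [-0.76  2.66 -1.8 ] open 0.138
delta [ 0.09 -2.17 -0.19] turn 0.06
```

send_rows --series '[{"delta_pos":[0,0.05,0],"turn":0,"jaw":1},{"delta_pos":[0,0.1,0],"turn":0,"jaw":1}]'

```text
clock: 8.33
tool_pos: [0.5551, -0.0232, 0.1077]
eef_rot: [0.999, 0.036, -0.0, -0.001]
contact_force: [0.3, 4.2, -1.7]
opening: 0.134
```

send_rows --series '[{"delta_pos":[0,0.05,0],"turn":0,"jaw":1},{"delta_pos":[0,0.1,0],"turn":0,"jaw":1}]'

```text
clock: 8.5
tool_pos: [0.5551, -0.0235, 0.1076]
eef_rot: [0.999, 0.036, -0.0, -0.001]
contact_force: [-1.4, 6.8, -1.8]
opening: 0.132
```

send_rows --series '[{"delta_pos":[0,0.05,0],"turn":0,"jaw":1},{"delta_pos":[0,0.1,0],"turn":0,"jaw":1},{"delta_pos":[0,0.15,0],"turn":0,"jaw":1}]'

```text
clock: 8.75
tool_pos: [0.5551, -0.0237, 0.1076]
eef_rot: [0.999, 0.036, -0.0, -0.002]
contact_force: [-1.7, 8.4, -1.4]
opening: 0.131
```

send_rows --series '[{"delta_pos":[0,0.05,0],"turn":0,"jaw":1},{"delta_pos":[0,0.1,0],"turn":0,"jaw":1},{"delta_pos":[0,0.15,0],"turn":0,"jaw":1}]'

```text
clock: 9.0
tool_pos: [0.5551, -0.0241, 0.1076]
eef_rot: [0.999, 0.037, -0.0, -0.002]
contact_force: [-1.7, 11.0, -0.6]
opening: 0.133
```

send_rows --series '[{"delta_pos":[0,0.05,0],"turn":0,"jaw":1},{"delta_pos":[0,0.1,0],"turn":0,"jaw":1},{"delta_pos":[0,0.1,0],"turn":0,"jaw":1}]'

```text
clock: 9.25
tool_pos: [0.5552, -0.0246, 0.1076]
eef_rot: [0.999, 0.037, -0.0, -0.003]
contact_force: [-1.3, 11.1, -0.9]
opening: 0.134
```

```bash
python3 -c "
from h import *
go([.5544,-.0012,.1096],4); print(r.get_state()['moment'])"
```

```text
t 9.25 pos [ 0.5552 -0.0246  0.1076] ang 4.27 tilt [-0.001   0.0053 -1.    ] F [-1.35 11.1  -0.85] open 0.134
delta [ 0.09 -2.34 -0.19] turn 0.27
[ 2.05230373  0.381375   -0.03645602]
```

send_rows --series '[{"delta_pos":[0,0.06,0],"turn":0,"jaw":1},{"delta_pos":[0,0.12,0],"turn":0,"jaw":1},{"delta_pos":[0,0.18,0],"turn":0,"jaw":1},{"delta_pos":[0,0.24,0],"turn":0,"jaw":1}]'

```text
clock: 9.58
tool_pos: [0.5553, -0.0261, 0.1075]
eef_rot: [0.999, 0.038, -0.001, -0.003]
contact_force: [-2.0, 12.8, -0.8]
opening: 0.132
```

```bash
python3 -c "
from h import *
go([.5544,-.0012,.1096],4); print(r.get_state()['moment'])"
```

```text
t 9.58 pos [ 0.5553 -0.0261  0.1075] ang 4.3 tilt [-0.0013  0.0063 -1.    ] F [-2.05 12.8  -0.83] open 0.132
delta [ 0.1  -2.49 -0.2 ] turn 0.3
[ 2.4421007   0.35208436 -0.03505693]
```

send_rows --series '[{"delta_pos":[0,0.06,0],"turn":0,"jaw":1},{"delta_pos":[0,0.12,0],"turn":0,"jaw":1},{"delta_pos":[0,0.18,0],"turn":0,"jaw":1},{"delta_pos":[0,0.24,0],"turn":0,"jaw":1},{"delta_pos":[0,0.3,0],"turn":0,"jaw":1},{"delta_pos":[0,0.36,0],"turn":0,"jaw":1}]'

```text
clock: 10.08
tool_pos: [0.5554, -0.0289, 0.1074]
eef_rot: [0.999, 0.038, -0.001, -0.004]
contact_force: [-1.4, 15.1, -2.0]
opening: 0.137
```

```bash
python3 -c "
from h import *
go([.5544,-.0012,.1096],4)
for c in('top','scene'):
    im=vision.snapshot(c);cv2.imwrite(f'pics/{c}6.png',im)
"; python3 ov4.py 6 .568 -.1375 4 -4.6 -2 ov6a
```

```text
t 10.08 pos [ 0.5554 -0.0289  0.1074] ang 4.34 tilt [-0.0015  0.0072 -1.    ] F [-1.43 15.08 -1.96] open 0.137
delta [ 0.11 -2.77 -0.2 ] turn 0.34
```

View pics/ov6a.png

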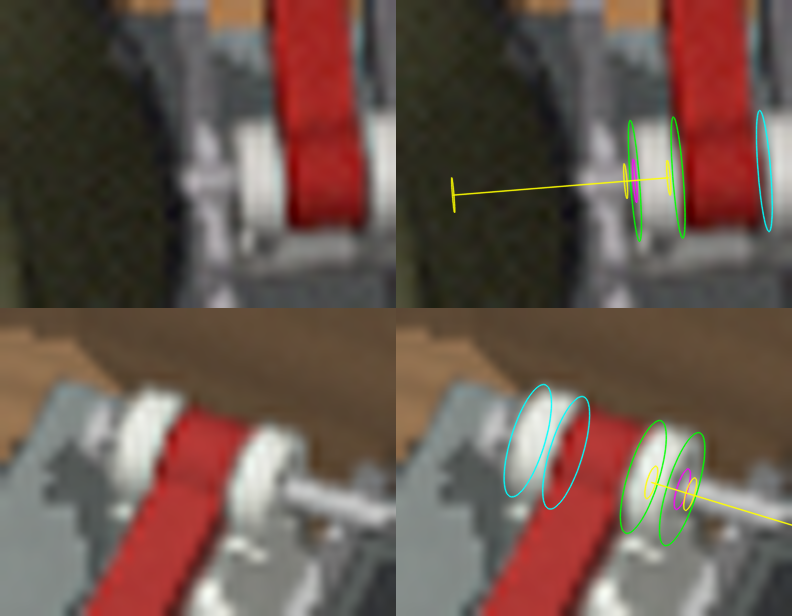

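send_rows --series '[{"delta_pos":[0,0.05,0],"turn":0,"jaw":1},{"delta_pos":[0,0.1,0],"turn":0,"jaw":1},{"delta_pos":[0,0.15,0],"turn":0,"jaw":1},{"delta_pos":[0,0.2,0],"turn":0,"jaw":1},{"delta_pos":[0,0.25,0],"turn":0,"jaw":1},{"delta_pos":[0,0.3,0],"turn":0,"jaw":1},{"delta_pos":[0,0.35,0],"turn":0,"jaw":1},{"delta_pos":[0,0.4,0],"turn":0,"jaw":1}]'

```text
clock: 10.85
tool_pos: [0.5557, -0.0326, 0.1074]
eef_rot: [0.999, 0.038, -0.001, -0.004]
contact_force: [-2.1, 14.1, -1.2]
opening: 0.137
```

```bash
python3 -c "
from h import *
go([.5544,-.0012,.1096],4)"
```

```text
t 10.85 pos [ 0.5557 -0.0326  0.1074] ang 4.36 tilt [-0.0017  0.0075 -1.    ] F [-2.14 14.07 -1.24] open 0.137
delta [ 0.11 -3.15 -0.2 ] turn 0.36
```

send_rows --series '[{"delta_pos":[0,0.05,0],"turn":0,"jaw":1},{"delta_pos":[0,0.1,0],"turn":0,"jaw":1},{"delta_pos":[0,0.15,0],"turn":0,"jaw":1},{"delta_pos":[0,0.2,0],"turn":0,"jaw":1},{"delta_pos":[0,0.25,0],"turn":0,"jaw":1},{"delta_pos":[0,0.3,0],"turn":0,"jaw":1},{"delta_pos":[0,0.35,0],"turn":0,"jaw":1},{"delta_pos":[0,0.4,0],"turn":0,"jaw":1}]'

```text
clock: 11.52
tool_pos: [0.5559, -0.0364, 0.1073]
eef_rot: [0.999, 0.038, -0.001, -0.004]
contact_force: [-1.4, 14.9, -2.2]
opening: 0.129
```

send_rows --series '[{"delta_pos":[0,0.05,0],"turn":0,"jaw":1},{"delta_pos":[0,0.1,0],"turn":0,"jaw":1},{"delta_pos":[0,0.15,0],"turn":0,"jaw":1},{"delta_pos":[0,0.2,0],"turn":0,"jaw":1},{"delta_pos":[0,0.25,0],"turn":0,"jaw":1},{"delta_pos":[0,0.3,0],"turn":0,"jaw":1},{"delta_pos":[0,0.35,0],"turn":0,"jaw":1},{"delta_pos":[0,0.4,0],"turn":0,"jaw":1}]'

```text
clock: 12.18
tool_pos: [0.5562, -0.0404, 0.1073]
eef_rot: [0.999, 0.038, -0.001, -0.004]
contact_force: [-1.3, 14.5, -2.3]
opening: 0.135
```

```bash
python3 -c "
from h import *
go([.5544,-.0012,.1096],4)"
```

```text
t 12.18 pos [ 0.5562 -0.0404  0.1073] ang 4.37 tilt [-0.0019  0.0077 -1.    ] F [-1.31 14.55 -2.27] open 0.135
delta [ 0.12 -3.93 -0.2 ] turn 0.37
```

Steady at about 14–15 N. Carrying on.

send_rows --series '[{"delta_pos":[0,0.05,0],"turn":0,"jaw":1},{"delta_pos":[0,0.1,0],"turn":0,"jaw":1},{"delta_pos":[0,0.15,0],"turn":0,"jaw":1},{"delta_pos":[0,0.2,0],"turn":0,"jaw":1},{"delta_pos":[0,0.25,0],"turn":0,"jaw":1},{"delta_pos":[0,0.3,0],"turn":0,"jaw":1},{"delta_pos":[0,0.35,0],"turn":0,"jaw":1},{"delta_pos":[0,0.4,0],"turn":0,"jaw":1}]'

```text
clock: 12.85
tool_pos: [0.5565, -0.0445, 0.1073]
eef_rot: [0.999, 0.038, -0.001, -0.004]
contact_force: [-1.8, 15.1, -2.6]
opening: 0.135
```

send_rows --series '[{"delta_pos":[0,0.05,0],"turn":0,"jaw":1},{"delta_pos":[0,0.1,0],"turn":0,"jaw":1},{"delta_pos":[0,0.15,0],"turn":0,"jaw":1},{"delta_pos":[0,0.2,0],"turn":0,"jaw":1},{"delta_pos":[0,0.25,0],"turn":0,"jaw":1},{"delta_pos":[0,0.3,0],"turn":0,"jaw":1},{"delta_pos":[0,0.35,0],"turn":0,"jaw":1},{"delta_pos":[0,0.4,0],"turn":0,"jaw":1}]'

```text
clock: 13.52
tool_pos: [0.5567, -0.0485, 0.1073]
eef_rot: [0.999, 0.038, -0.001, -0.004]
contact_force: [-1.4, 14.3, -1.8]
opening: 0.134
```

```bash
python3 -c "
from h import *
go([.5544,-.0012,.1096],4)
L=[]
for c in('top','scene'):
    im=vision.snapshot(c);cv2.imwrite(f'pics/{c}7.png',im)
"; python3 ov4.py 7 .568 -.1375 4 -4.6 -2 ov7a
```

```text
t 13.52 pos [ 0.5567 -0.0485  0.1073] ang 4.36 tilt [-0.002   0.0076 -1.    ] F [-1.43 14.34 -1.79] open 0.134
delta [ 0.13 -4.74 -0.2 ] turn 0.36
```

View pics/ov7a.png

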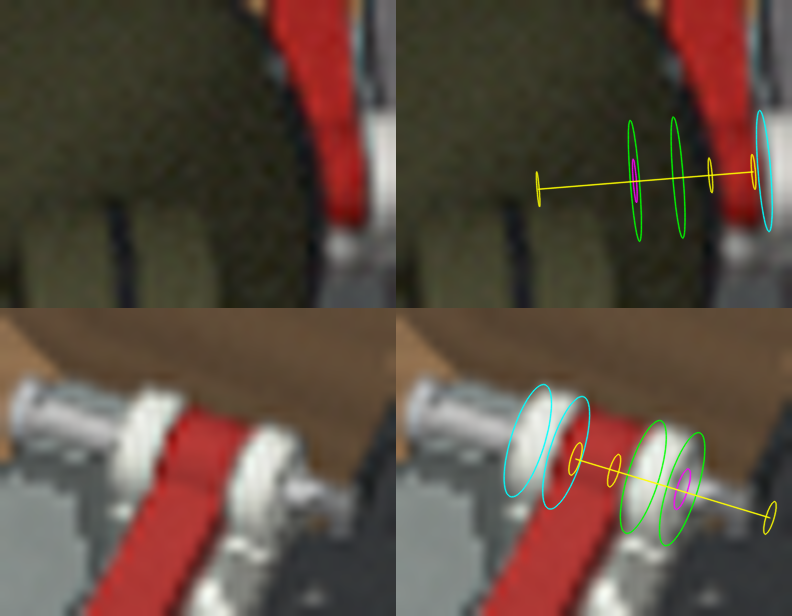

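send_rows --series '[{"delta_pos":[0,0.05,0],"turn":0,"jaw":1},{"delta_pos":[0,0.1,0],"turn":0,"jaw":1},{"delta_pos":[0,0.15,0],"turn":0,"jaw":1},{"delta_pos":[0,0.2,0],"turn":0,"jaw":1},{"delta_pos":[0,0.25,0],"turn":0,"jaw":1},{"delta_pos":[0,0.3,0],"turn":0,"jaw":1},{"delta_pos":[0,0.35,0],"turn":0,"jaw":1},{"delta_pos":[0,0.4,0],"turn":0,"jaw":1}]'

```text
clock: 14.28
tool_pos: [0.557, -0.0526, 0.1072]
eef_rot: [0.999, 0.038, -0.001, -0.004]
contact_force: [-1.6, 14.5, -3.1]
opening: 0.133
```

send_rows --series '[{"delta_pos":[0,0.05,0],"turn":0,"jaw":1},{"delta_pos":[0,0.05,0],"turn":0,"jaw":1},{"delta_pos":[0,0.05,0],"turn":0,"jaw":1}]'

```text
clock: 14.53
tool_pos: [0.5571, -0.0535, 0.1072]
eef_rot: [0.999, 0.038, -0.001, -0.004]
contact_force: [-1.4, 12.7, -2.6]
opening: 0.13
```

```bash
python3 -c "
from h import *
go([.5544,-.0012,.1096],4)
L=[]
for c in('top','scene'):
    im=vision.snapshot(c);cv2.imwrite(f'pics/{c}8.png',im)
"; python3 ov4.py 8 .568 -.1375 4 -4.6 -2 ov8a
python3 -c "
import cv2;im=cv2.imread('pics/scene8.png')[140:220,170:300];cv2.imwrite('pics/s8.png',cv2.resize(im,None,fx=6,fy=6,interpolation=cv2.INTER_CUBIC))"
```

```text
t 14.53 pos [ 0.5571 -0.0535  0.1072] ang 4.34 tilt [-0.002  0.007 -1.   ] F [-1.43 12.72 -2.56] open 0.13
delta [ 0.13 -5.23 -0.2 ] turn 0.34
```

View pics/s8.png

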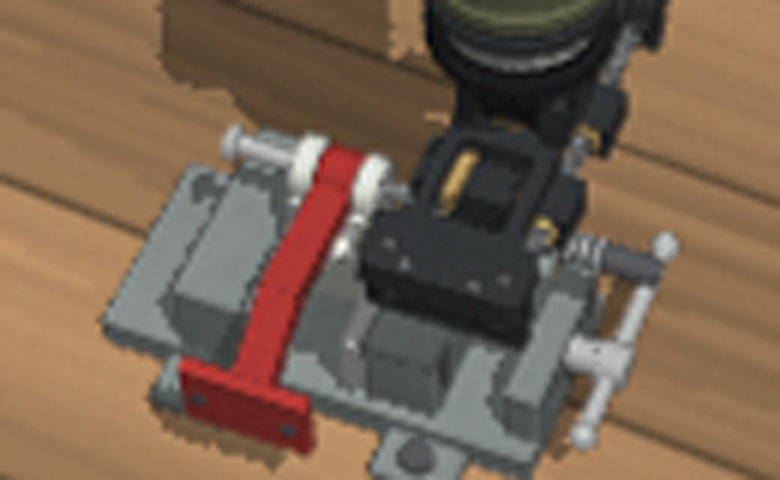

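```bash
python3 -c "
from h import *
a=np.radians(4);R=np.array([[np.cos(a),-np.sin(a),0],[np.sin(a),np.cos(a),0],[0,0,1]])
for q in(25,28,30,32,34,36):
    p=R@np.array([-.0046,-.020-q/1000,.116])+[.568,-.1375,0]
    print(q,((proj('scene',p)-[170,140]+.5)*6-.5).round(1),((proj('scene',p))).round(1))
im=cv2.imread('pics/scene8.png')[155:178,200:226];cv2.imwrite('pics/s8b.png',cv2.resize(im,None,fx=20,fy=20,interpolation=cv2.INTER_CUBIC))
go([.5544,-.0012,.1096],4)
"
```

```text
25 [[247.5 145.7]] [[210.8 163.9]]
28 [[241.3 143.7]] [[209.8 163.5]]
30 [[237.1 142.4]] [[209.1 163.3]]
32 [[233.  141.1]] [[208.4 163.1]]
34 [[228.9 139.8]] [[207.7 162.9]]
36 [[224.7 138.5]] [[207.  162.7]]
t 14.63 pos [ 0.5571 -0.0537  0.1072] ang 4.34 tilt [-0.002   0.0068 -1.    ] F [-1.33 13.87 -2.54] open 0.135
delta [ 0.13 -5.25 -0.2 ] turn 0.34
```

View pics/s8b.png

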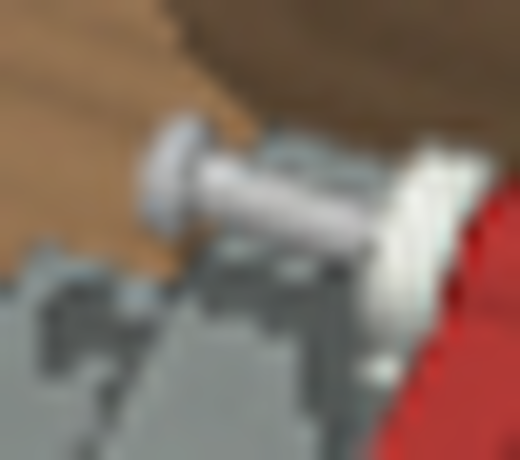

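send_rows --series '[{"delta_pos":[0,0.02,0],"turn":0,"jaw":1},{"delta_pos":[0,0.02,0],"turn":0,"jaw":1},{"delta_pos":[0,0.02,0],"turn":0,"jaw":1},{"delta_pos":[0,0.02,0],"turn":0,"jaw":1}]'

```text
clock: 14.97
tool_pos: [0.5571, -0.0541, 0.1072]
eef_rot: [0.999, 0.038, -0.001, -0.003]
contact_force: [-0.1, 13.0, -3.6]
opening: 0.135
```

send_rows --series '[{"delta_pos":[0,-0.4,0],"turn":0,"jaw":1},{"delta_pos":[0,-0.8,0],"turn":0,"jaw":1},{"delta_pos":[0,-1.2,0],"turn":0,"jaw":1},{"delta_pos":[0,-1.6,0],"turn":0,"jaw":1},{"delta_pos":[0,-2.0,0],"turn":0,"jaw":1}]'

```text
clock: 15.38
tool_pos: [0.5564, -0.0408, 0.1078]
eef_rot: [0.999, 0.035, 0.0, 0.001]
contact_force: [0.5, -0.0, -2.3]
opening: 0.134
```

```bash
python3 -c "
from h import *
go([.5544,-.0012,.1096],4)"
```

```text
t 15.38 pos [ 0.5564 -0.0408  0.1078] ang 3.97 tilt [ 3.0e-04 -1.2e-03 -1.0e+00] F [ 0.51 -0.03 -2.31] open 0.134
delta [ 0.07 -3.96 -0.19] turn -0.03
```

send_rows --series '[{"delta_pos":[0,-0.7,0],"turn":0,"jaw":1},{"delta_pos":[0,-1.4,0],"turn":0,"jaw":1},{"delta_pos":[0,-2.1,0],"turn":0,"jaw":1},{"delta_pos":[0,-3.0,0],"turn":0,"jaw":1},{"delta_pos":[0,-4.5,0],"turn":0,"jaw":1},{"delta_pos":[0,-6.5,-1],"turn":0,"jaw":1},{"delta_pos":[0,-8,-2.5],"turn":0,"jaw":1},{"delta_pos":[0,-8,-2.5],"turn":0,"jaw":1}]'

```text
clock: 16.05
tool_pos: [0.5518, 0.0457, 0.1346]
eef_rot: [0.999, 0.038, 0.002, -0.002]
contact_force: [0.5, 0.7, -0.8]
opening: 0.134
```

```bash
python3 -c "
from h import *
go([.5727,.2611,.138],12.04)
im=vision.snapshot('scene');cv2.imwrite('pics/scene9.png',im);im=im[140:220,170:300];cv2.imwrite('pics/s9.png',cv2.resize(im,None,fx=6,fy=6,interpolation=cv2.INTER_CUBIC))
go([.5727,.2611,.138],12.04)"
```

```text
t 16.05 pos [0.5518 0.0457 0.1346] ang 4.41 tilt [ 0.0037  0.0042 -1.    ] F [ 0.48  0.7  -0.82] open 0.134
delta [  3.75 -21.31  -0.24] turn -7.63
t 16.1 pos [0.5515 0.0431 0.1337] ang 4.3 tilt [ 0.0029  0.002  -1.    ] F [-0.64 -0.93 -0.82] open 0.132
delta [  3.75 -21.58  -0.38] turn -7.74
```

View pics/s9.png

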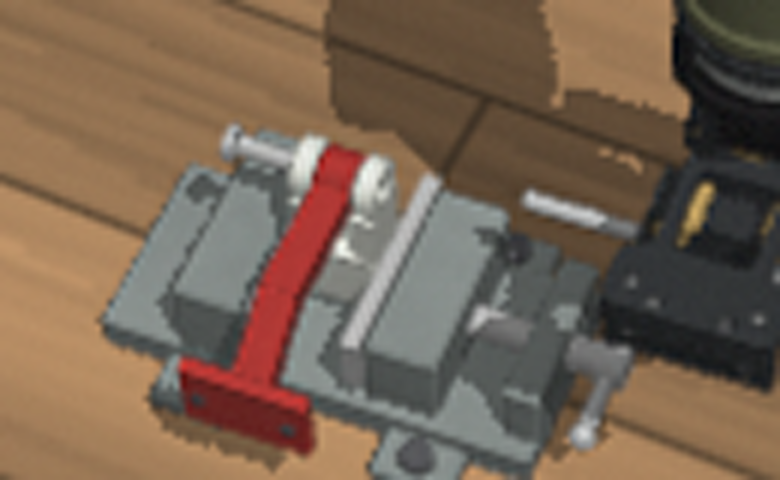

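send_rows --series '[{"delta_pos":[0.8,-3.5,-0.5],"turn":-2,"jaw":1},{"delta_pos":[1.6,-7.5,-0.5],"turn":-4,"jaw":1},{"delta_pos":[2.4,-11.5,-0.5],"turn":-6,"jaw":1},{"delta_pos":[3.1,-15.5,-0.5],"turn":-7.7,"jaw":1},{"delta_pos":[3.5,-19,-0.5],"turn":-7.7,"jaw":1},{"delta_pos":[3.75,-21.2,-0.5],"turn":-7.7,"jaw":1},{"delta_pos":[3.75,-21.5,-0.5],"turn":-7.7,"jaw":1},{"delta_pos":[3.75,-21.5,-0.5],"turn":-7.7,"jaw":1}]'

```text
clock: 16.77
tool_pos: [0.5723, 0.2582, 0.1368]
eef_rot: [0.995, 0.104, -0.0, 0.0]
contact_force: [-0.3, -0.1, -1.7]
opening: 0.135
```

send_rows --series '[{"delta_pos":[0,0,0],"turn":0,"jaw":1},{"delta_pos":[0,0,0],"turn":0,"jaw":1},{"delta_pos":[0,0,0],"turn":0,"jaw":1}]'

```text
clock: 17.02
tool_pos: [0.5734, 0.2542, 0.1376]
eef_rot: [0.995, 0.101, -0.0, 0.001]
contact_force: [1.4, -0.3, -1.0]
opening: 0.133
```

```bash
python3 -c "
from h import *
go([.5727,.2611,.0356],12.04)
for c in('top','scene'):
    im=vision.snapshot(c);cv2.imwrite(f'pics/{c}10.png',im)
    x,y=(100,145) if c=='top' else (290,140)
    cv2.imwrite(f'pics/{c}10z.png',cv2.resize(im[y:y+120,x:x+120],None,fx=5,fy=5))
go([.5727,.2611,.0356],12.04)
"
```

```text
t 17.02 pos [0.5734 0.2542 0.1376] ang 11.56 tilt [-2.0e-04 -1.8e-03 -1.0e+00] F [ 1.45 -0.35 -1.01] open 0.133
delta [ 0.08 -0.71 10.2 ] turn -0.48
t 17.12 pos [0.5733 0.2553 0.1377] ang 11.61 tilt [-0.e+00 -8.e-04 -1.e+00] F [ 0.22 -0.56 -1.34] open 0.134
delta [ 0.06 -0.59 10.21] turn -0.43
```

View pics/top10z.png

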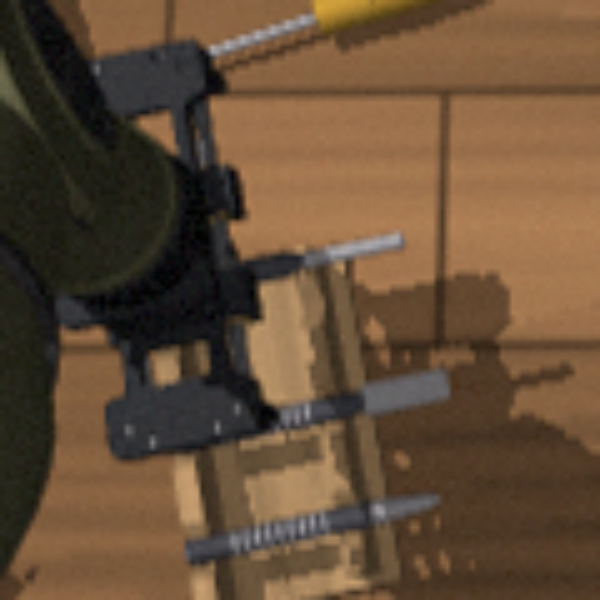

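View pics/scene10z.png

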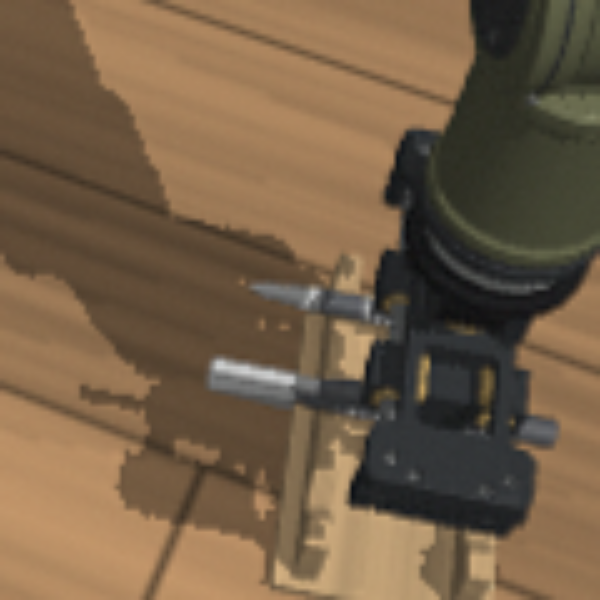

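send_rows --series '[{"delta_pos":[0.06,-0.59,1],"turn":-0.43,"jaw":1},{"delta_pos":[0.06,-0.59,3],"turn":-0.43,"jaw":1},{"delta_pos":[0.06,-0.59,4.5],"turn":-0.43,"jaw":1},{"delta_pos":[0.06,-0.59,5],"turn":-0.43,"jaw":1},{"delta_pos":[0.06,-0.59,5],"turn":-0.43,"jaw":1},{"delta_pos":[0.06,-0.59,5],"turn":-0.43,"jaw":1},{"delta_pos":[0.06,-0.59,5],"turn":-0.43,"jaw":1},{"delta_pos":[0.06,-0.59,5],"turn":-0.43,"jaw":1}]'

```text
clock: 17.78
tool_pos: [0.573, 0.2632, 0.0887]
eef_rot: [0.994, 0.106, 0.001, -0.0]
contact_force: [0.6, -0.1, -1.1]
opening: 0.137
```

```bash
python3 -c "
from h import *
go([.5727,.2611,.0356],12.04)
im=vision.snapshot('top');cv2.imwrite('pics/top11.png',im)
t=im[180:285,110:210];cv2.imwrite('pics/t11.png',cv2.resize(t,None,fx=6,fy=6)[:600])
s=r.get_state();R=th()
p=lambda l:(proj('top',R@np.array([0,l,-8.4])/1000+s['tool_pos'])-[110,180]+.5)*6-.5
print('pred tip',p(96.8),'cone',p(46.8))
go([.5727,.2611,.0356],12.04)
"
```

```text
t 17.78 pos [0.573  0.2632 0.0887] ang 12.17 tilt [ 1.7e-03  9.0e-04 -1.0e+00] F [ 0.59 -0.06 -1.09] open 0.137
delta [-0.08  0.2   5.31] turn 0.13
pred tip [[425.32840674  98.71763004]] cone [[311.9426909  123.39176996]]
t 17.83 pos [0.5729 0.2632 0.0886] ang 12.17 tilt [ 1.6e-03  8.0e-04 -1.0e+00] F [-0.86  0.69 -1.12] open 0.135
delta [-0.08  0.2   5.3 ] turn 0.13
```

View pics/t11.png

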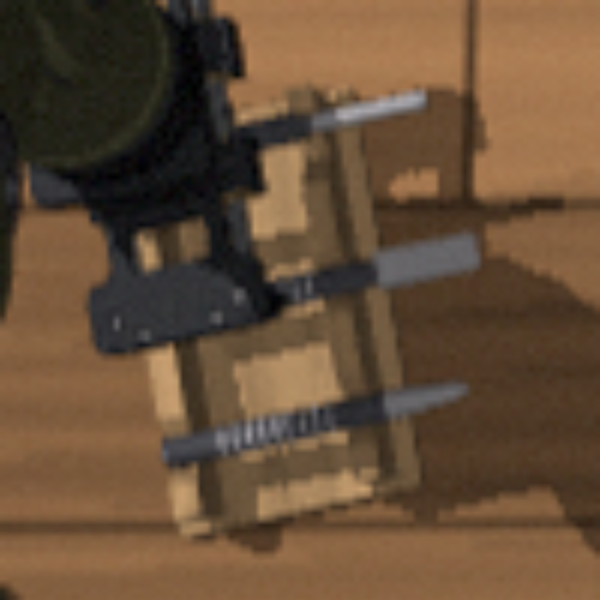

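send_rows --series '[{"delta_pos":[-0.05,0.15,1.5],"turn":0.1,"jaw":1},{"delta_pos":[-0.05,0.15,3],"turn":0.1,"jaw":1},{"delta_pos":[-0.05,0.15,4],"turn":0.1,"jaw":1},{"delta_pos":[-0.05,0.15,4.6],"turn":0.1,"jaw":1},{"delta_pos":[-0.05,0.15,4.9],"turn":0.1,"jaw":1},{"delta_pos":[-0.05,0.15,4.9],"turn":0.1,"jaw":1},{"delta_pos":[-0.05,0.15,4.9],"turn":0.1,"jaw":1}]'

```text
clock: 18.42
tool_pos: [0.5725, 0.2616, 0.0391]
eef_rot: [0.994, 0.105, 0.0, -0.0]
contact_force: [-0.0, -0.3, -0.7]
opening: 0.133
```

```bash
python3 -c "
from h import *
go([.5727,.2611,.0356],12.04)"
```

```text
t 18.42 pos [0.5725 0.2616 0.0391] ang 12.08 tilt [ 7.e-04  4.e-04 -1.e+00] F [-0.01 -0.31 -0.65] open 0.133
delta [0.01 0.05 0.35] turn 0.04
```

send_rows --series '[{"delta_pos":[0,0,0.15],"turn":0,"jaw":1},{"delta_pos":[0,0,0.3],"turn":0,"jaw":1},{"delta_pos":[0,0,0.35],"turn":0,"jaw":1},{"delta_pos":[0,0,0.35],"turn":0,"jaw":1},{"delta_pos":[0,0,0.35],"turn":0,"jaw":1}]'

```text
clock: 18.83
tool_pos: [0.5727, 0.2616, 0.0357]
eef_rot: [0.994, 0.105, 0.001, -0.0]
contact_force: [0.3, -0.2, 2.2]
opening: 0.132
```

```bash
python3 -c "
from h import *
go([.5727,.2611,.0356],12.04)"
```

```text
t 18.83 pos [0.5727 0.2616 0.0357] ang 12.07 tilt [ 1.1e-03  6.0e-04 -1.0e+00] F [ 0.27 -0.2   2.2 ] open 0.132
delta [-0.01  0.05  0.01] turn 0.03
```

send_rows --series '[{"delta_pos":[0,0,0],"turn":0,"jaw":0.82},{"delta_pos":[0,0,0],"turn":0,"jaw":0.8},{"delta_pos":[0,0,0],"turn":0,"jaw":0.7},{"delta_pos":[0,0,0],"turn":0,"jaw":0.5},{"delta_pos":[0,0,0],"turn":0,"jaw":0.5},{"delta_pos":[0,0,0],"turn":0,"jaw":0.5}]' --force 15

```text
clock: 19.33
tool_pos: [0.5721, 0.2614, 0.0352]
eef_rot: [0.994, 0.105, -0.0, -0.0]
contact_force: [-1.1, 0.2, 0.2]
opening: 0.481
```

send_rows --series '[{"delta_pos":[0,0,-1],"turn":0,"jaw":0.5},{"delta_pos":[0,0,-3],"turn":0,"jaw":0.5},{"delta_pos":[0,0,-6],"turn":0,"jaw":0.5},{"delta_pos":[0,0,-9],"turn":0,"jaw":0.5},{"delta_pos":[0,0,-13],"turn":0,"jaw":0.5},{"delta_pos":[0,0,-17],"turn":0,"jaw":0.5},{"delta_pos":[0,-3,-20],"turn":0,"jaw":0.5},{"delta_pos":[0,-7,-20],"turn":0,"jaw":0.5}]'

```text
clock: 20.0
tool_pos: [0.5633, 0.3267, 0.2438]
eef_rot: [0.995, 0.101, 0.007, -0.001]
contact_force: [1.8, 1.2, -0.0]
opening: 0.5
```

send_rows --series '[{"delta_pos":[-4,-4,0],"turn":0,"jaw":0.5},{"delta_pos":[-8,-8,0],"turn":0,"jaw":0.5},{"delta_pos":[-12,-12,0],"turn":0,"jaw":0.5},{"delta_pos":[-14,-14,0],"turn":0,"jaw":0.5},{"delta_pos":[-14,-14,0],"turn":0,"jaw":0.5},{"delta_pos":[-14,-14,0],"turn":0,"jaw":0.5}]'

```text
clock: 20.5
tool_pos: [0.3828, 0.4433, 0.2358]
eef_rot: [0.994, 0.111, -0.003, -0.002]
contact_force: [-0.8, 0.3, -0.5]
opening: 0.501
```

```bash
python3 -c "
from h import *
go([.5727,.2611,.0356],12.04)
for c in('top','scene'):
    im=vision.snapshot(c);cv2.imwrite(f'pics/{c}12.png',im)
"
```

```text
t 20.5 pos [0.3828 0.4433 0.2358] ang 12.78 tilt [-0.0058  0.0038 -1.    ] F [-0.76  0.31 -0.51] open 0.501
delta [14.58 22.07 19.84] turn 0.74
```

View pics/top12.png

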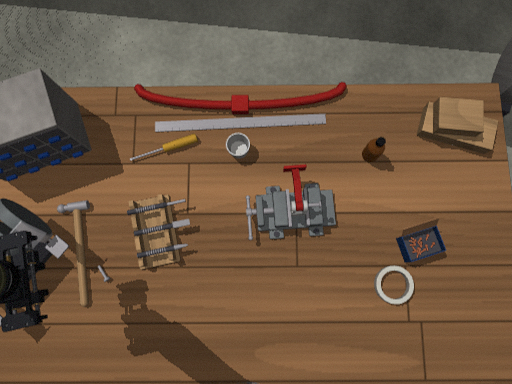

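View pics/scene12.png

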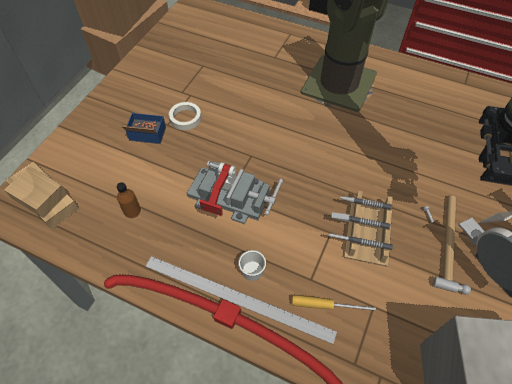

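```bash
python3 -c "
from h import *
a=cv2.imread('pics/top12.png')[190:225,280:320];b=cv2.imread('pics/scene12.png')[150:185,198:243]
c=cv2.imread('pics/top12.png')[185:275,120:200]
A=cv2.resize(a,(400,350),interpolation=3);B=cv2.resize(b,(400,311),interpolation=3)
cv2.imwrite('pics/f1.png',np.hstack([A[:311],B]));cv2.imwrite('pics/f2.png',cv2.resize(np.hstack([c,cv2.imread('pics/top0.png')[185:275,120:200]]),None,fx=5,fy=5))
al=np.radians(4);R=np.array([[np.cos(al),-np.sin(al),0],[np.sin(al),np.cos(al),0],[0,0,1]])
for q in(25,28,31,34):
    p=R@np.array([-.0046,-.020-q/1000,.116])+[.568,-.1375,0]
    print(q,((proj('top',p)-[280,190]+.5)*10-.5).round(1),((proj('scene',p)-[198,150]+.5)*400/45-.5).round(1))
d=cv2.absdiff(cv2.imread('pics/top12.png'),cv2.imread('pics/top0.png')).max(2)[185:275,120:200];print('rest diff',d.mean(),(d>60).sum())
"
```

```text
25 [[371.6 144.5]] [[118.  127.1]]
28 [[383.3 143.7]] [[108.8 124.3]]
31 [[395.1 142.8]] [[ 99.6 121.4]]
34 [[406.9 141.9]] [[ 90.4 118.5]]
rest diff 3.595138888888889 0
```

View pics/f1.png

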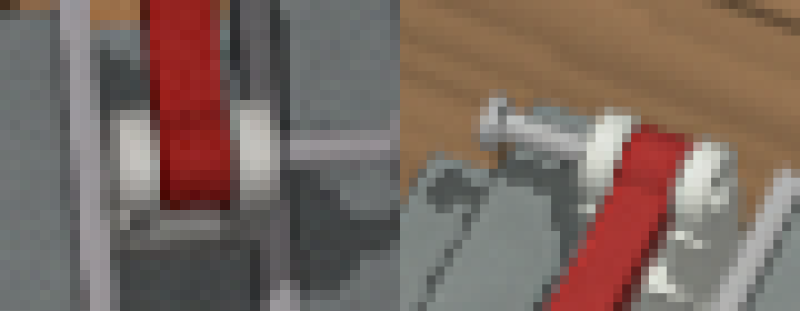

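View pics/f2.png

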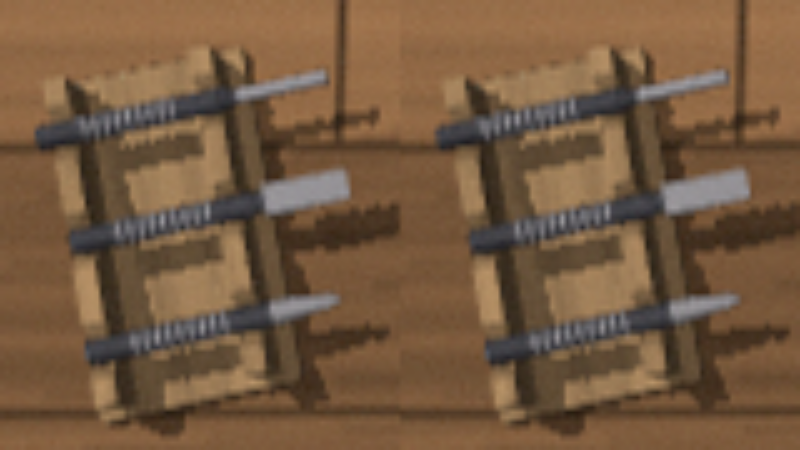

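```bash
python3 -c "
from h import *
im=cv2.imread('pics/top12.png');print(im[199:209,304:326].astype(int).sum(2)//3)
cv2.imwrite('pics/f3.png',cv2.resize(im[190:220,290:330],None,fx=16,fy=16,interpolation=0))
al=np.radians(4);R=np.array([[np.cos(al),-np.sin(al),0],[np.sin(al),np.cos(al),0],[0,0,1]])
for y in (20,10,-10,-20,-47,-50,-53):
  print(y,proj('top',R@np.array([-.0046,y/1000,.116])+[.568,-.1375,0]),proj('top',R@np.array([-.0046,y/1000,.130])+[.568,-.1375,0]))
"
```

```text
[[ 62  95  92  80  60 112 110 110 108 109 112 108 106 111 112 110  89  63
   67  68  64  73]
 [128 133 131  85  60 114 104 114 113 114 110 109 107 110 107 109  87  51
   65  65  72  74]
 [172 169 163  91  55 117 107 111 108 110 112 110 111 109 107 121 112  53
   70  70  68  70]
 [187 180 173 107  46  98 106  99  94 107 103 108 110 109 109 129 142  59
   67  67  70  72]
 [189 187 184 130  67 120 123 120 119 123 129 128 132 130 131 127 147  65
   64  66  61  73]
 [189 191 187 143  92 152 152 150 151 149 149 145 143 147 146 120 144  80
   64  63  69  72]
 [188 191 190 150  94 142 141 134 136 131 128 130 125 126 117 107 133  91
   65  68  65  72]
 [178 186 181 149  77  97  96  99  97 101 101  97 107 100 101  84 101  81
   69  70  70  70]
 [163 169 162 134  59  57  63  71  95 101  98  98 107 110 105  82  87  88
   66  69  66  68]
 [147 146 142 120  66  56  66  67  92  92 110 107 109 110 108  99 103  90
   69  70  71  64]]
20 [[291.21048163 205.94035474]] [[291.55703392 205.01963751]]
10 [[295.13423648 205.64246868]] [[295.53248028 204.71787666]]
-10 [[302.98045894 205.04679429]] [[303.48205164 204.11445525]]
-20 [[306.90292669 204.74900595]] [[307.45617677 203.81279469]]
-47 [[317.49144751 203.94514005]] [[318.18411571 202.99847808]]
-50 [[318.66775688 203.85583626]] [[319.37591087 202.90801349]]
-53 [[319.84402767 203.76653541]] [[320.56766643 202.81755191]]
```

View pics/f3.png

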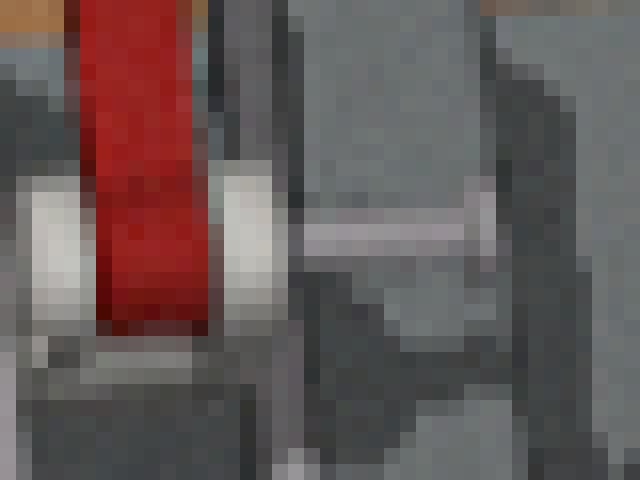

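```bash
python3 -c "
from h import *
go([.5727,.2611,.0356],12.04)
print(order.finish_job())"
```

```text
t 20.6 pos [0.3898 0.4385 0.236 ] ang 12.29 tilt [-0.e+00  8.e-04 -1.e+00] F [ 0.55 -0.04 -0.08] open 0.5
delta [14.09 21.24 20.02] turn 0.25
the job is handed in; nothing more can be done
None
```

The pin is driven out of the red lug and still sits in the far ear, and the punch is back in its own notch. I handed the job in at 20.6 s of the 64 s allowed.

- **Finding the bore:** Two light touches landed on the ear face (up to about 6 N). I then lowered the nose about 6 mm (3.5 mm below the first touch) and the third try went in.
- **Driving the pin:** I pushed at about 6 mm/s. The axial force read about 11–15 N throughout, under the 25 N limit.
- **Pin position:** It reads about 31 mm driven by the tip travel, about 30.5 mm by the top picture, and about 29–30 mm by the scene picture. They differ by about 1.5 mm, but all lie in the 27–38 mm window. The fit of the hinge from the pictures was only good to about 1–2 mm.
- **Punch and other things:** The picture of the rest before and after shows no clear change, so the punch and its neighbours lie as they did. By eye, the cup, the bottle and the rest of the bench look undisturbed.
- **Hand:** It is clear of everything, and the last wrist force reading was under 1 N. I saw no sign of the hand touching the hinge or vise, but checked this only from the pictures and the wrist force.

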